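Load the atomiser into the dresser caddy and hold it turned to the front

ROBOT

A 6-joint arm with a two-finger parallel gripper is mounted at the origin on the work surface. World frame = base frame: x ahead of the robot, y to its left, z up, the work surface at z = 0. Lengths are in mm, angles in rad, forces in N, time in s.
With the tool pointing down it reaches from about 250 to 775 mm from the base axis. Payload 8.9 kg.
Tool frame: the origin (TCP) lies between the finger pads; the fingertips stand 22 mm ahead of it and the grasp point (between the pads) lies 3 mm ahead of it (ctrl.tcp_to_tips is the distance from the TCP to the fingertips, in mm); z points along the fingers, y is the direction in which the jaws open and shut (so a half turn about z gives the same grasp; the last joint's range is limited). The gripper opens to 85 mm and grips with 20 to 120 N. Pads are 22 mm wide; open, the fingers measure 114 mm over their backs; the gripper's body (76 mm by 85 mm) begins 54 mm behind the grasp point. The pads swing forward as they close: fully open they stand 13 mm farther back than shut.
Start: joints at [-1.265, 0.291, -0.153, 1.127, 0, 1.431], TCP at [225.897, -473.914, 253.305] pointing down, gripper open.
Joint ranges: [-2.52, 2.52], [-0.91, 1.74], [-1.3, 1.37], [-1.96, 2.02], [-1.52, 1.47], [-3.14, 3.14]. Speed limits (rad/s): [2.22, 2.22, 2.79, 3.14, 3.14, 3.14].

INTERFACE

Orientations are given as a unit quaternion [w, x, y, z].
In Python, from rig import ctrl gives the robot as it stands. The module is installed in compiled form; this text tells all that it offers.
- The arm moves only by the tool drive_tool, never from a script. Its argument "plan" is a list of rows, each an object of numbers: "wx", "wy", "wz": the turn, a rotation vector about the tool's x, y, z in degrees; "dx", "dy", "dz": the shift along the tool's x, y, z in mm; "grip": the closure, from 0 (fully open) to 1 (shut). In form: [{"wx": .., "wy": .., "wz": .., "dx": .., "dy": .., "dz": .., "grip": ..}, ...]. A call has 1 to 5 rows; each row shifts and turns the pose as measured when the row begins, along the tool's axes as they then stand; what a row does not reach is not made up. A row lasts 1/10 s, in which the tool goes at most 50 mm and 8.59 degrees, less where a joint would pass 70% of its speed; a pose out of reach is approached as far as the arm can. A call is refused whole if a number of a shift passes 50 or a number of a turn 8.59, either way. A call with a gripper value outside its range is refused whole. The fingers move at their own pace and stop on an object; the grip force is fixed at half the most. Time passes only in rows, so rows that do not move let the fingers close. It gives the time, the measured TCP pose, the force and the opening at its end, in the units of the state.
- ctrl.get_state(): the state, without advancing time (a new reading comes with each control period).
- ctrl.read_camera(name): name is "scene" or "top" or "wrist"; returns (picture, depth): 480x640x3 uint8, red, green, blue; 480x640 float32, mm along the optical axis (not along the pixel's ray), 0 where there is no reading.
- ctrl.calibration(name): a dict with "fov_y" (degrees; the focal length in pixels is half the picture's height over the tangent of half this angle, whatever the lens; pixels are square), "cx", "cy" (the principal point, pixels), "position" and "orientation" of the camera in the world. Camera axes: x right, y up, looking along -z (the intrinsics and any distortion apply to the point x, -y, -z); pixel columns grow to the right and rows downward; lengths in mm; the calibration is good to about 2 mm. A picture is of the moment at which its call begins: read the wrist's pose just before it. calibration takes no time and is no camera call; for the wrist camera it gives the pose at the moment of the call.
- ctrl.job_done(): hands the job in, once; it reports no verdict.
The state is a dict: "time": time; "joint_pos": joint angles; "dq": joint speeds; "joint_torque": joint torques, N m; "position": TCP position; "orientation": TCP orientation; "ft_force": force on the tool from outside, world axes, zero at the start; "wrist_torque": the same for the moment, N m; "gripper_width": finger opening in mm.
Only numpy, scipy, OpenCV 4.12 (cv2) and the standard library are available. Lean on these libraries where they do the work, as an engineer would, in place of code of your own. Each camera call takes 0.05 s, during which the arm holds its last target.

TASK

Stand the slim metal perfume atomiser upright in the empty ring cup of the revolving caddy, right down to its floor, and let go of it. Then take the bar handle at the middle of the caddy, turn it until the atomiser stands at the front, in line with the fixed pointer on the caddy's base, and finish there still gripping the handle across its thickness so that the turntable is held still. Leave the cat figure, the round tin and the shoehorn where they are.

Things in the scene. Friction and masses are not known exactly. Their poses are not given: they have to be found in the camera images.
- atomiser_mid (a point): loose slim plain metal atomiser standing upright, a cylinder 22 mm in diameter and 92 mm tall with a thin groove 62 mm up and a small bevel (2 mm by 3 mm) at the foot, about 70 g; the point is its centre, 46 mm above its foot; z axis points up along it. The atomiser, the tin and the cat may swap places
- socket (a point): centre of the mouth of the empty open steel ring cup on the revolving caddy, the only open cup on it with upright walls; bore 25 mm, outside 32 mm, inner floor 37 mm below this point; mouth 64 mm above the dresser; it sits 85 mm from the turning axis and turns with the caddy
- handle_mid (a point): centre of the caddy's handle, a wooden bar on a 10 mm thick centre post on the turning axis: 16 mm thick (its x), 90 mm long (its y), 25 mm tall, centre 112.5 mm above the dresser; fixed to the turntable and turns with it; its -x axis points to the ring cup, so the bar lies crosswise to the line from axis to ring cup
- caddy (a joint): angle of the turntable in rad, positive anticlockwise seen from above, no stops; 0 (or a whole turn) when the ring cup is exactly in line with the pointer; stiff enough to stay where it is left (friction about 0.05 N m, no spring)
- caddy_base: fixed base of the caddy, a disc; origin under its middle, on the turning axis; its pointer sticks out along its -x, roughly towards the robot. The turning wooden deck on it has a radius of 110 mm, top 24 mm above the dresser; two round pots, a square pot, a flared dish and an oblong block, all under 70 mm above the dresser, are fixed on the deck at 60 degree steps on the ring cup's circle
- pointer (a point): top of the rounded pin at the end of the fixed pointer tongue, 142 mm from the turning axis and 26 mm above the dresser; pin 16 mm in diameter; the front of the caddy is here
- cat: small loose ceramic cat figure about 46 by 34 mm, 83 mm tall, not to be disturbed; origin under its middle
- tin: loose round flat-topped metal tin, 51 mm in diameter, 42 mm tall, not to be disturbed; origin under its middle
- shoehorn: folded aluminium shoehorn lying flat, 150 by 30 mm, 11 mm tall, not to be disturbed; origin under its middle, long side along its x
- atomiser: the same atomiser; origin at the middle of its foot
- handle_near: half of the handle bar's thickness that lies towards the ring cup (90 by 8 by 25 mm, welded to the other half); origin at its centre
- handle_far: the other half, away from the ring cup; a finger on each long side of the bar squeezes one half each

How it is judged:
By the outcome, as a careful person would: the job done as asked, in the order asked, and still so for the second after the job is handed in, while the arm keeps its last pose, push and grip.
It also fails if it takes over 64 s, if anything falls off the work surface, if the arm or the gripper's body presses on something with over 40 N, if the wrist force passes 120 N, or if a joint passes its speed limit or range.

## Working session

There is one attempt and no reset: what is moved stays moved. The work goes in short steps, Python scripts to look and compute and a tool call to move; the robot and the scene stay as the last step left them, time stands still between calls to the robot, and variables do not carry over. Pictures are saved under pics/ and viewed, and the job is handed in when it is done.

Besides the shell and the picture viewer there is one more tool, called as a command line: name --argument value ..., lists and objects as JSON in quotes. drive_tool: Moves the arm, as the interface text tells. Its arguments: {"type":"object","properties":{"plan":{"type":"array"}},"required":["plan"]}

```bash
mkdir -p pics
cat > h.py <<'E'
import numpy as np, cv2
from rig import ctrl
from scipy.spatial.transform import Rotation as R
def RT(c):
    q=c['orientation']; return R.from_quat([q[1],q[2],q[3],q[0]]).as_matrix(), np.array(c['position'])
def snap(name,fn):
    c=ctrl.calibration(name); im,d=ctrl.read_camera(name)
    cv2.imwrite(f'pics/{fn}.png',im[:,:,::-1]); np.savez(f'pics/{fn}.npz',d=d,**{k:c[k] for k in ('fov_y','cx','cy','position','orientation')})
    return c,im,d
def world(c,d):
    f=240/np.tan(np.radians(float(c['fov_y'])/2)); v,u=np.mgrid[0:480,0:640]
    P=np.stack([(u-c['cx'])/f*d,-(v-c['cy'])/f*d,-d],-1)
    r,t=RT(c); W=P@r.T+t; W[d<=0]=np.nan; return W
def load(fn):
    z=np.load(f'pics/{fn}.npz'); return z
E
python3 - <<'E'
from h import *
s=ctrl.get_state(); print(s)
for n in ('scene','top','wrist'):
    c,im,d=snap(n,n+'0'); print(n,c,d.min(),d.max())
E
```

```text
{'time': 0.0, 'joint_pos': array([-1.26531371e+00,  2.91253159e-01, -1.54089318e-01,  1.12670145e+00,
        2.03501496e-05,  1.43148012e+00]), 'dq': array([ 1.59658726e-03,  3.64461139e-05, -1.04473349e-03,  1.33399275e-03,
       -5.77939251e-05, -4.30459068e-04]), 'joint_torque': array([ 6.02203249e-05, -5.37143147e+01,  3.31378019e+01,  1.53328828e-02,
       -1.82145372e-04, -1.78807774e-06]), 'position': array([ 225.77813758, -473.54030633,  252.76018662]), 'orientation': array([-6.22492829e-04,  9.75370829e-01,  2.20570526e-01, -4.16277366e-05]), 'ft_force': array([-0.31677374,  0.58162367, -0.34687201]), 'wrist_torque': array([-0.02529344,  0.02335263,  0.00739965]), 'gripper_width': 85.06138412135539}
scene {'fov_y': 54.55396876816563, 'cx': 317.08554629978363, 'cy': 247.78534781004575, 'position': array([1185.55845264, -215.03647372,  612.79014394]), 'orientation': array([0.68654756, 0.35118648, 0.27740985, 0.57303078])} 0.0 3562.8992
top {'fov_y': 48.284225460212845, 'cx': 314.09909595095155, 'cy': 245.02616395274362, 'position': array([ 405.63833571,  -64.56109624, 1071.49892025]), 'orientation': array([-0.69785697, -0.03019644,  0.03624931,  0.71468162])} 0.0 1936.5004
wrist {'fov_y': 68.25414909053075, 'cx': 319.49352926806074, 'cy': 244.79826371818126, 'position': array([ 294.40051955, -441.01201332,  372.81103533]), 'orientation': array([ 0.83609442, -0.12632145,  0.08040132, -0.52775434])} 0.0 1491.4308
```

View pics/scene0.png

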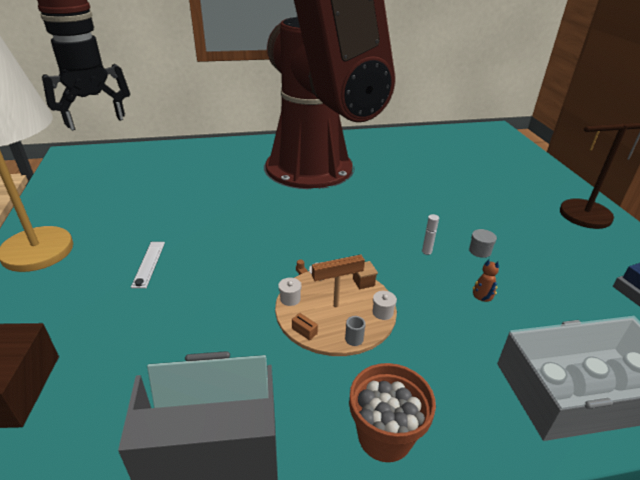

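View pics/top0.png

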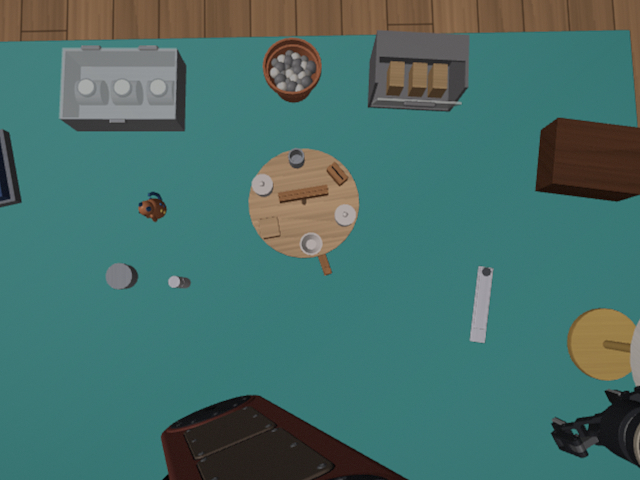

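View pics/wrist0.png

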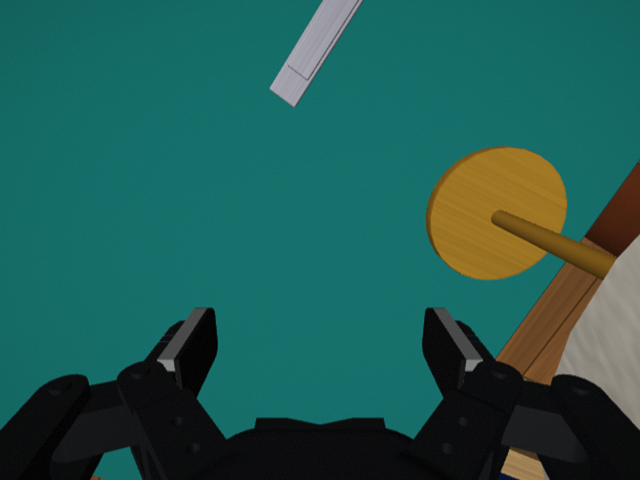

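The top view shows the atomiser at about (178,282), the tin at (120,276), the cat at (152,208), the ring cup at (297,158) on the far side of the caddy, the handle around (303,193) and the pointer at (326,268). Next I turn these into world positions.

Run:
```python
from h import *
c=load('top0'); W=world(c,c['d'])
def box(n,u0,u1,v0,v1,z0,z1):
    P=W[v0:v1,u0:u1].reshape(-1,3); P=P[(P[:,2]>z0)&(P[:,2]<z1)]
    if len(P)==0: print(n,'none');return
    lo,hi=np.nanpercentile(P,[3,97],axis=0); print(n,len(P),'mean',P.mean(0).round(1),'mid',((lo+hi)/2).round(1),'ext',(hi-lo).round(1)); return P
box('table',200,230,320,360,-20,20)
box('atom top',160,200,265,300,80,110)
box('atom',160,200,265,300,20,110)
box('tin',95,145,255,300,34,60)
box('ring top',280,315,140,175,55,75)
P=box('handle',260,345,170,215,98,135)
p=P[:,:2]-P[:,:2].mean(0); w,v=np.linalg.eigh(p.T@p); print(v[:,1],np.degrees(np.arctan2(v[1,1],v[0,1])))
q=p@v; print(np.ptp(q,0))
box('pointer pin',315,340,255,280,20,40)
D=box('deck',240,370,140,265,20,30)
(x,y),r=cv2.minEnclosingCircle(D[:,:2].astype(np.float32)); print('deck c',x,y,r)
box('shoehorn',465,500,260,345,5,30)
box('cat',130,175,185,225,20,120)
im=cv2.imread('pics/top0.png')
a=cv2.resize(im[130:285,235:375],None,fx=4,fy=4,interpolation=cv2.INTER_CUBIC); cv2.imwrite('pics/c1.png',a[:600])
a=cv2.resize(im[190:300,90:210],None,fx=5,fy=5,interpolation=cv2.INTER_CUBIC); cv2.imwrite('pics/c2.png',a)
```

```text
table 1196 mean [323.8 126.2  -0.8] mid [323.8 126.2  -0.7] ext [73.1 56.4  7.5]
atom top 123 mean [436.6 181.9  90.5] mid [436.3 182.3  88.7] ext [18.3 19.4 10.4]
atom 206 mean [436.2 179.   74.3] mid [436.4 181.7  59.3] ext [18.7 19.  68.8]
tin 572 mean [451.6 300.4  40.8] mid [451.2 300.5  40.4] ext [43.8 45.1  7.7]
ring top 102 mean [672.4 -43.9  61.8] mid [672.6 -44.6  61.4] ext [28.9 28.8  9. ]
handle 555 mean [587.7 -56.7 121.5] mid [588.1 -56.5 115.1] ext [22.8 83.6 23.1]
[-0.14518716  0.98940421] 98.34811757128034
[17.34513268 89.55592464]
pointer pin 60 mean [458.2 -96.8  24.3] mid [465.7 -92.   24.3] ext [37.7 29.   7.7]
deck 6554 mean [587.2 -57.4  23.4] mid [588.1 -56.4  23.8] ext [188.5 190.9   6.8]
deck c 589.150146484375 -56.448585510253906 109.71613311767578
shoehorn 758 mean [ 388.9 -405.9    8. ] mid [ 384.2 -405.3    8.5] ext [127.6  36.    6.7]
cat 445 mean [583.2 235.9  50.4] mid [588.1 237.1  48.5] ext [45.1 30.3 54.3]
```

View pics/c1.png

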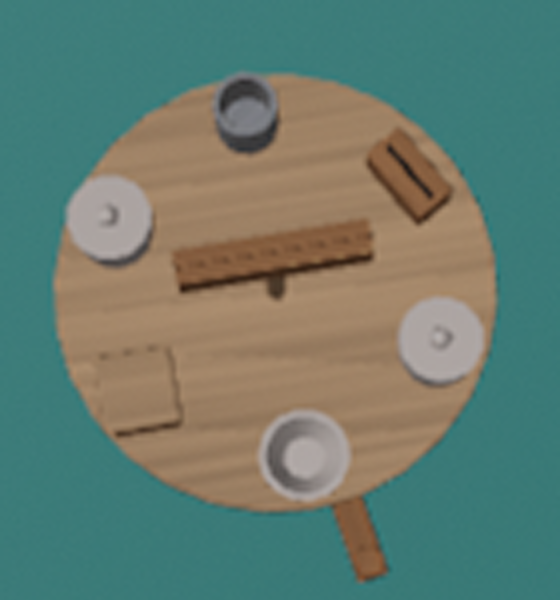

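View pics/c2.png

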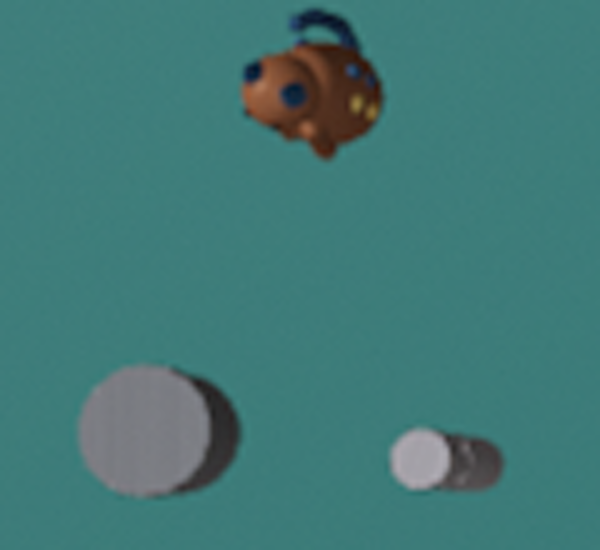

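The steel ring cup is at the far side (672,-44). The axis is near (588,-56.5) and the atomiser near (436,182). I'll write a move-planning helper, then fly to above the atomiser.

```bash
cat >> h.py <<'E'
def Rpsi(psi):
    a=np.radians(psi); c,s=np.cos(a),np.sin(a)
    return np.array([[c,s,0],[s,-c,0],[0,0,-1.]])
def plan(p,psi,vmax=48,wmax=8.4,way=1):
    """print rows from the present pose to p, yaw psi (tool down). way=+1 psi increases"""
    s=ctrl.get_state(); q=s['orientation']; r=R.from_quat([q[1],q[2],q[3],q[0]]).as_matrix(); t=s['position'].copy()
    ps=np.degrees(np.arctan2(r[1,0],r[0,0])); d=(psi-ps+180)%360-180
    if way and abs(d)>20 and d*way<0: d+=360*way
    n=max(int(np.ceil(np.linalg.norm(p-t)/vmax)),int(np.ceil(abs(d)/wmax)),1)
    print('now',t.round(1),'psi %.2f'%ps,'w',round(s['gripper_width'],1),'t',round(s['time'],2),'F',s['ft_force'].round(1),'q6',s['joint_pos'][5].round(2),'rows',n)
    t0=t.copy()
    for i in range(1,n+1):
        R1=Rpsi(ps+d*i/n); t1=t0+(p-t0)*i/n
        sh=r.T@(t1-t); w=np.degrees(R.from_matrix(r.T@R1).as_rotvec())
        print(i,'d',sh.round(1),'w',w.round(2)); r=R1; t=t1
E
python3 -c "
from h import *
plan(np.array([436.4,181.9,205]),188.,way=1)"
```

```text
now [ 225.8 -473.6  252.9] psi 25.48 w 85.2 t 0.15 F [ 0.2  0.8 -0.2] q6 1.43 rows 20
1 d [ 23.6 -25.1   2.4] w [-0.06 -0.01 -8.13]
2 d [ 26.9 -21.5   2.4] w [ 0.    0.   -8.13]
3 d [ 29.7 -17.4   2.4] w [ 0.    0.   -8.13]
4 d [ 31.8 -13.1   2.4] w [ 0.    0.   -8.13]
5 d [33.4 -8.4  2.4] w [ 0.    0.   -8.13]
6 d [34.2 -3.6  2.4] w [ 0.    0.   -8.13]
7 d [34.4  1.2  2.4] w [ 0.    0.   -8.13]
8 d [33.9  6.1  2.4] w [ 0.    0.   -8.13]
9 d [32.7 10.8  2.4] w [ 0.    0.   -8.13]
10 d [30.8 15.3  2.4] w [ 0.    0.   -8.13]
11 d [28.4 19.5  2.4] w [ 0.    0.   -8.13]
12 d [25.3 23.3  2.4] w [ 0.    0.   -8.13]
13 d [21.8 26.7  2.4] w [ 0.    0.   -8.13]
14 d [17.8 29.5  2.4] w [ 0.    0.   -8.13]
15 d [13.4 31.7  2.4] w [ 0.    0.   -8.13]
16 d [ 8.8 33.3  2.4] w [ 0.    0.   -8.13]
17 d [ 4.  34.2  2.4] w [ 0.    0.   -8.13]
18 d [-0.9 34.4  2.4] w [ 0.    0.   -8.13]
19 d [-5.7 33.9  2.4] w [ 0.    0.   -8.13]
20 d [-10.5  32.8   2.4] w [ 0.    0.   -8.13]
```

drive_tool --plan '[{"wx":0,"wy":0,"wz":-8.1,"dx":24,"dy":-25,"dz":0,"grip":0.3},{"wx":0,"wy":0,"wz":-8.1,"dx":27,"dy":-21.5,"dz":0,"grip":0.3},{"wx":0,"wy":0,"wz":-8.1,"dx":30,"dy":-17.5,"dz":0,"grip":0.3},{"wx":0,"wy":0,"wz":-8.1,"dx":32,"dy":-13,"dz":0,"grip":0.3},{"wx":0,"wy":0,"wz":-8.1,"dx":33.5,"dy":-8.5,"dz":0,"grip":0.3}]'

```text
time: 0.65
position: [278.2, -306.5, 251.0]
orientation: [-0.001, 0.834, 0.552, 0.0]
ft_force: [0.4, -0.1, -0.4]
gripper_width: 59.5
```

drive_tool --plan '[{"wx":0,"wy":0,"wz":-8.1,"dx":34,"dy":-3.5,"dz":0,"grip":0.3},{"wx":0,"wy":0,"wz":-8.1,"dx":34.5,"dy":1,"dz":0,"grip":0.3},{"wx":0,"wy":0,"wz":-8.1,"dx":34,"dy":6,"dz":0,"grip":0.3},{"wx":0,"wy":0,"wz":-8.1,"dx":33,"dy":11,"dz":0,"grip":0.3},{"wx":0,"wy":0,"wz":-8.1,"dx":31,"dy":15.5,"dz":0,"grip":0.3}]'

```text
time: 1.15
position: [326.7, -133.5, 250.9]
orientation: [-0.001, 0.579, 0.815, 0.001]
ft_force: [0.8, -0.5, -0.1]
gripper_width: 59.7
```

drive_tool --plan '[{"wx":0,"wy":0,"wz":-8.1,"dx":28.5,"dy":19.5,"dz":0,"grip":0.3},{"wx":0,"wy":0,"wz":-8.1,"dx":25.5,"dy":23.5,"dz":0,"grip":0.3},{"wx":0,"wy":0,"wz":-8.1,"dx":22,"dy":27,"dz":0,"grip":0.3},{"wx":0,"wy":0,"wz":-8.1,"dx":18,"dy":29.5,"dz":0,"grip":0.3},{"wx":0,"wy":0,"wz":-8.1,"dx":13.5,"dy":32,"dz":0,"grip":0.3}]'

```text
time: 1.65
position: [370.7, 41.5, 251.4]
orientation: [-0.0, 0.247, 0.969, 0.001]
ft_force: [0.3, -1.0, 0.9]
gripper_width: 59.9
```

```bash
python3 -c "
from h import *
plan(np.array([436.4,181.9,205]),188.,way=1)"
```

```text
now [370.7  41.5 251.4] psi 151.39 w 59.9 t 1.65 F [ 0.3 -1.   0.9] q6 0.41 rows 5
1 d [ 1.9 30.9  9.3] w [ 0.11 -0.03 -7.32]
2 d [-2.1 30.9  9.3] w [ 0.    0.   -7.32]
3 d [-6.  30.4  9.3] w [ 0.    0.   -7.32]
4 d [-9.8 29.4  9.3] w [ 0.    0.   -7.32]
5 d [-13.5  27.9   9.3] w [ 0.    0.   -7.32]
```

drive_tool --plan '[{"wx":0.1,"wy":0,"wz":-7.5,"dx":2,"dy":32,"dz":9,"grip":0.3},{"wx":0,"wy":0,"wz":-7.5,"dx":-2,"dy":32,"dz":9,"grip":0.3},{"wx":0,"wy":0,"wz":-7.5,"dx":-6,"dy":31,"dz":9,"grip":0.3},{"wx":0,"wy":0,"wz":-7.5,"dx":-10,"dy":30,"dz":9,"grip":0.3},{"wx":0,"wy":0,"wz":-7.5,"dx":-13.5,"dy":28,"dz":9,"grip":0.3}]'

```text
time: 2.15
position: [436.3, 194.2, 205.8]
orientation: [0.001, -0.093, 0.996, -0.0]
ft_force: [0.1, -0.5, 0.7]
gripper_width: 59.4
```

drive_tool --plan '[{"wx":0,"wy":0,"wz":0,"dx":0,"dy":0,"dz":0,"grip":0.3},{"wx":0,"wy":0,"wz":0,"dx":0,"dy":0,"dz":0,"grip":0.3}]'

```text
time: 2.35
position: [436.2, 197.0, 204.0]
orientation: [-0.0, -0.096, 0.995, -0.0]
ft_force: [-1.4, 0.1, 0.3]
gripper_width: 59.6
```

```bash
python3 -c "
from h import *
plan(np.array([436.4,181.9,150]),188.,way=1)
c,im,d=snap('wrist','w1')
W=world(c,d)
z=(W[:,:,2]>70)&(W[:,:,2]<100)
v,u=np.nonzero(z);P=W[z]
k=np.hypot(P[:,0]-436,P[:,1]-182)<30
print(k.sum(), P[k].mean(0), np.percentile(P[k],[3,97],axis=0), u[k].mean(),v[k].mean())
"
```

```text
now [436.2 197.  204. ] psi -168.93 w 59.6 t 2.35 F [-1.4  0.1  0.3] q6 0.08 rows 2
1 d [ 1.4 -7.4 27. ] w [-0.   -0.    1.54]
2 d [ 1.2 -7.5 27. ] w [0.   0.   1.54]
936 [436.42960627 183.30405598  88.93017589] [[427.95974584 173.85429416  73.48621691]
 [447.39096749 192.74680793  92.50685844]] 300.03205128205127 244.93589743589743
```

View pics/w1.png

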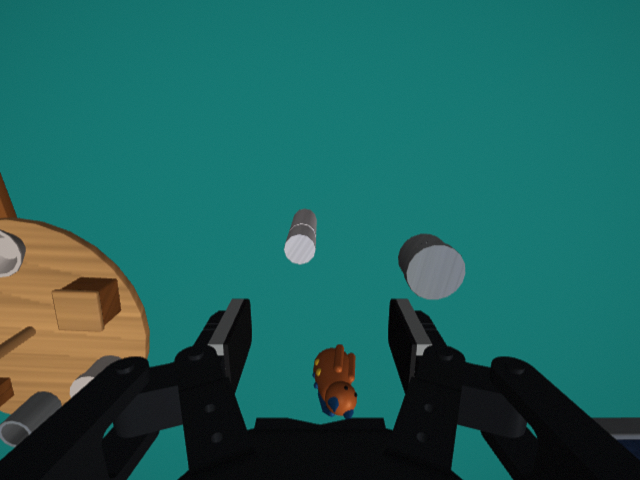

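The wrist view shows the atomiser's top at (300,248), between the jaw lines, with the tin at (435,270) to its right and the cat well beyond. Measuring the top disc alone.

```bash
python3 -c "
from h import *
c=load('w1');W=world(c,c['d'])
im=cv2.imread('pics/w1.png')
f=240/np.tan(np.radians(c['fov_y']/2));r,t=RT(c)
for uv in ((300,248),(300,249)):
    ray=r@np.array([(uv[0]-c['cx'])/f,-(uv[1]-c['cy'])/f,-1]); k=(92-t[2])/ray[2]; print(t+k*ray)
cv2.imwrite('pics/c3.png',cv2.resize(im[190:290,240:360],None,fx=6,fy=6))
plan(np.array([437,182.5,74]),188.,way=1)"
```

```text
[437.67953719 183.65165962  92.        ]
[438.39193168 183.77879788  92.        ]
now [436.2 196.8 204.1] psi -168.96 w 59.5 t 2.4 F [-0.7  0.2  0.1] q6 0.08 rows 3
1 d [ 0.7 -4.7 43.4] w [0.01 0.01 1.01]
2 d [ 0.6 -4.7 43.4] w [0.   0.   1.01]
3 d [ 0.5 -4.7 43.4] w [0.   0.   1.01]
```

View pics/c3.png

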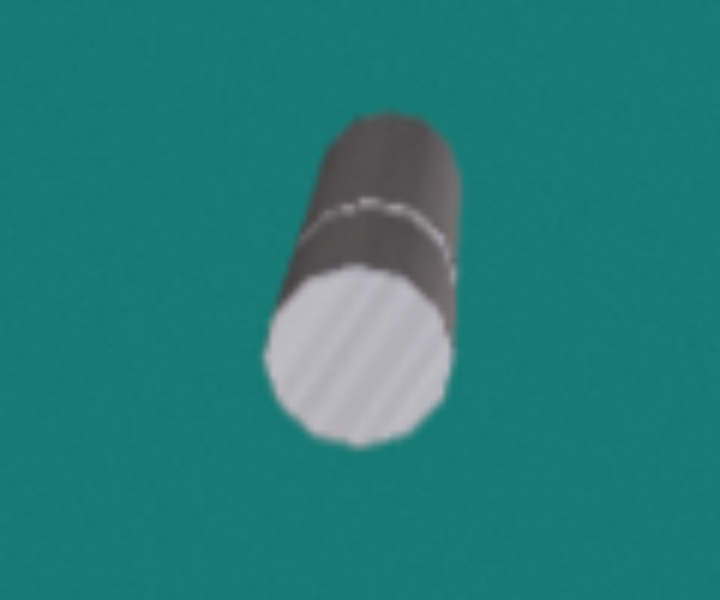

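drive_tool --plan '[{"wx":0,"wy":0,"wz":1.5,"dx":1,"dy":-9,"dz":35,"grip":0.3},{"wx":0,"wy":0,"wz":1.5,"dx":0.5,"dy":-4,"dz":35,"grip":0.3},{"wx":0,"wy":0,"wz":0,"dx":0,"dy":0,"dz":0,"grip":0.3}]'

```text
time: 2.7
position: [437.9, 181.5, 134.5]
orientation: [0.002, -0.066, 0.998, 0.0]
ft_force: [-0.5, -0.2, 0.8]
gripper_width: 59.6
```

```bash
python3 -c "
from h import *
plan(np.array([437.2,182.8,74]),188.,way=1)"
```

```text
now [437.9 181.5 134.5] psi -172.42 w 59.6 t 2.7 F [-0.5 -0.2  0.8] q6 0.11 rows 2
1 d [ 0.4  0.7 30.3] w [ 0.01  0.23 -0.21]
2 d [ 0.2  0.7 30.3] w [ 0.    0.   -0.21]
```

drive_tool --plan '[{"wx":0,"wy":0.2,"wz":0,"dx":0.4,"dy":0.7,"dz":30,"grip":0.3},{"wx":0,"wy":0,"wz":0,"dx":0,"dy":0,"dz":30,"grip":0.3},{"wx":0,"wy":0,"wz":0,"dx":0,"dy":0,"dz":0,"grip":0.3}]'

```text
time: 3.0
position: [439.6, 180.7, 77.7]
orientation: [0.002, -0.064, 0.998, 0.0]
ft_force: [0.5, -0.7, 0.4]
gripper_width: 59.8
```

```bash
python3 -c "
from h import *
plan(np.array([437.2,182.8,74]),188.,way=1)
c,im,d=snap('wrist','w2')"
```

```text
now [439.6 180.7  77.7] psi -172.66 w 59.8 t 3.0 F [ 0.5 -0.7  0.4] q6 0.11 rows 1
1 d [2.1 2.4 3.7] w [ 0.02  0.27 -0.65]
```

View pics/w2.png

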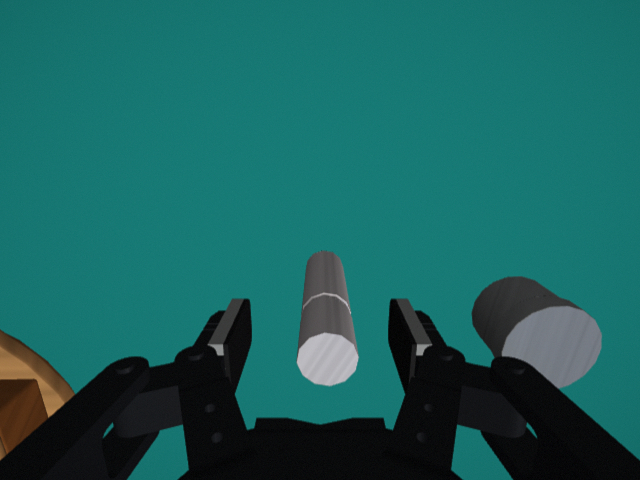

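The atomiser stands between the open pads, with its top centre at (328,359) and about 3 mm right of centre. I'll correct that and close.

drive_tool --plan '[{"wx":0,"wy":0.3,"wz":0,"dx":2,"dy":2.7,"dz":4.5,"grip":0.3},{"wx":0,"wy":0,"wz":0,"dx":0,"dy":0,"dz":0,"grip":0.5},{"wx":0,"wy":0,"wz":0,"dx":0,"dy":0,"dz":0,"grip":0.9},{"wx":0,"wy":0,"wz":0,"dx":0,"dy":0,"dz":0,"grip":1},{"wx":0,"wy":0,"wz":0,"dx":0,"dy":0,"dz":0,"grip":1}]'

```text
time: 3.55
position: [441.9, 184.4, 81.2]
orientation: [0.005, -0.064, 0.998, 0.001]
ft_force: [0.8, -0.1, -0.2]
gripper_width: 19.8
```

drive_tool --plan '[{"wx":0,"wy":0,"wz":0,"dx":0,"dy":0,"dz":0,"grip":1},{"wx":0,"wy":0,"wz":0,"dx":0,"dy":0,"dz":0,"grip":1}]'

```text
time: 3.75
position: [442.1, 184.4, 81.5]
orientation: [0.005, -0.064, 0.998, 0.001]
ft_force: [0.5, 0.2, -0.8]
gripper_width: 19.8
```

```bash
python3 -c "
from h import *
c,im,d=snap('wrist','w3')
plan(np.array([437.2,182.8,160]),188.,way=1)"
```

```text
now [442.  184.4  81.4] psi -172.67 w 19.6 t 3.8 F [ 0.2  0.6 -0.1] q6 0.11 rows 2
1 d [  2.1  -0.4 -39.3] w [ 0.09  0.57 -0.34]
2 d [  2.5  -0.5 -39.3] w [ 0.    0.   -0.34]
```

View pics/w3.png

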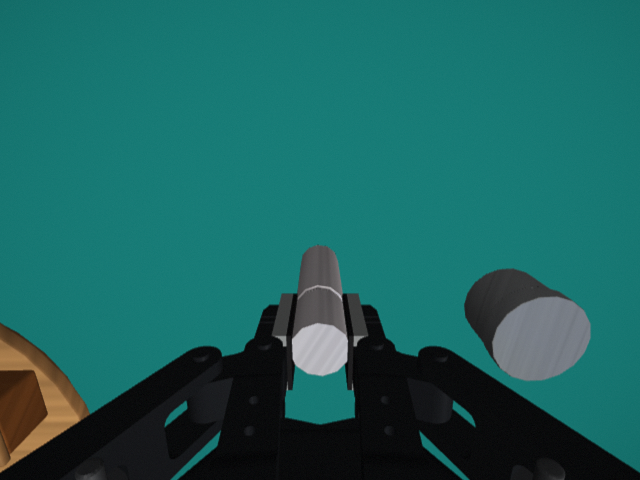

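```bash
cat >> h.py <<'E'
def ray(c,uv,z):
    f=240/np.tan(np.radians(float(c['fov_y'])/2));r,t=RT(c)
    a=r@np.array([(uv[0]-c['cx'])/f,-(uv[1]-c['cy'])/f,-1]); return t+(z-t[2])/a[2]*a
def st():
    s=ctrl.get_state(); q=s['orientation']; r=R.from_quat([q[1],q[2],q[3],q[0]]).as_matrix(); return r,s['position'],s
E
python3 -c "
from h import *
c=load('w3');r,t,s=st()
p=ray(c,(320.5,349.5),92);print(p,r.T@(p-t)); print(r.round(4))
W=world(c,c['d']);
for v in range(240,392,8): print(v,W[v,320].round(1),(r.T@(W[v,320]-t)).round(1), (r.T@(W[v,290]-t)).round(1),(r.T@(W[v,350]-t)).round(1))
cv2.imwrite('pics/c4.png',cv2.resize(cv2.imread('pics/w3.png')[230:430,220:420],None,fx=3,fy=3))"
```

```text
[439.41683351 184.45845666  92.        ] [  2.48633166   0.41687411 -10.58680019]
[[-0.9918 -0.1275  0.0097]
 [-0.1275  0.9918  0.0029]
 [-0.01    0.0017 -0.9999]]
240 [ 4.27e+02  1.83e+02 -1.00e-01] [15.9  0.4 81.3] [ 15.9 -17.4  81.3] [15.6 18.3 82.2]
248 [428.7 183.2  10. ] [14.1  0.4 71.3] [ 10.8 -17.6  81.9] [10.5 18.4 82.6]
256 [428.8 183.1  23.1] [13.9  0.3 58.2] [  5.8 -17.7  81.6] [ 5.6 18.5 82.1]
264 [428.8 183.1  34.9] [13.8  0.3 46.4] [  0.2 -17.9  82.9] [ 0.3 18.7 82.6]
272 [428.7 183.1  45.7] [13.8  0.3 35.6] [ -4.8 -18.   82.2] [-4.9 18.8 82.5]
280 [428.1 182.9  56.5] [14.3  0.3 24.8] [-10.1 -18.1  82.1] [-10.1  18.9  82. ]
288 [429.1 183.1  62.6] [13.2  0.3 18.7] [-15.4 -18.2  82. ] [-15.9  19.1  83.2]
296 [428.4 182.9  71.8] [13.8  0.3  9.5] [ 10.9 -12.3  15.5] [10.7 12.9 16. ]
304 [427.9 182.8  79.6] [14.2  0.3  1.7] [ 10.7 -11.8   8.7] [11.1 12.2  7.9]
312 [429.  183.   83.9] [13.1  0.2 -2.6] [ 11.1 -11.2   1.2] [11.2 11.7  1. ]
320 [428.6 182.9  90.3] [13.4  0.2 -9. ] [ 10.8 -10.7  -4.4] [10.6 11.3 -3.9]
328 [430.5 183.1  92.4] [ 11.4   0.2 -11.1] [ 10.9 -10.3 -10.1] [ 11.   10.8 -10.3]
336 [433.5 183.5  92.7] [  8.4   0.2 -11.3] [ 10.5  -9.9 -14.7] [ 10.6  10.4 -14.8]
344 [437.2 184.   92. ] [  4.7   0.2 -10.6] [  7.2 -10.  -14.4] [  7.8  10.4 -15.4]
352 [440.1 184.4  92.5] [  1.8   0.2 -11.1] [  5.4  -9.9 -16.3] [  4.4  10.5 -14.9]
360 [443.7 184.8  92.1] [ -1.8   0.2 -10.7] [  0.8 -10.2 -14.4] [  1.9  10.5 -15.9]
368 [446.9 185.2  92.4] [ -5.    0.2 -10.9] [ -1.9 -10.2 -15.2] [ -2.4  10.7 -14.4]
376 [523.4 195.4  -1.2] [-81.3   0.4  83.4] [ -5.2 -10.3 -15.1] [ -5.2  10.8 -15.2]
384 [529.7 196.2  -1. ] [-87.7   0.4  83.3] [ -9.  -10.4 -14.5] [ -8.5  10.8 -15.1]
```

View pics/c4.png

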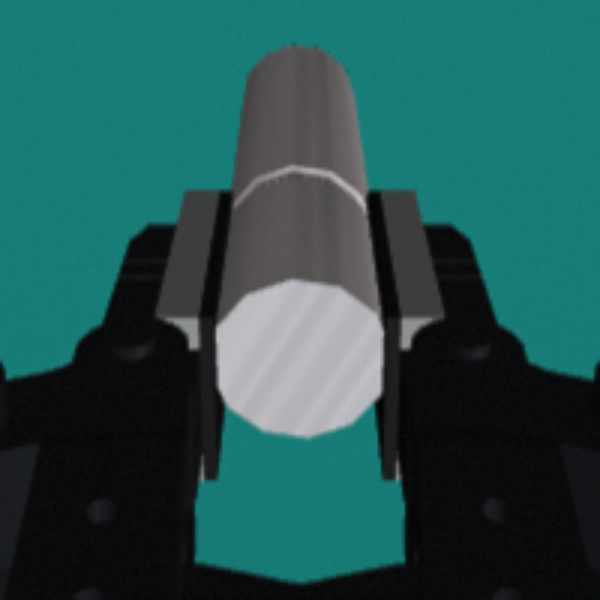

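The grip holds: the atomiser is clamped on the pads, its axis vertical, at tool x≈+2.6, y≈+0.3. I'll lift it keeping this orientation and carry it over to the cup.

```bash
cat >> h.py <<'E'
def plan2(p,Rt,vmax=48,n=None):
    r,t,s=st(); dr=R.from_matrix(r.T@Rt).as_rotvec()
    if n is None: n=max(int(np.ceil(np.linalg.norm(p-t)/vmax)),int(np.ceil(np.degrees(np.linalg.norm(dr))/8.4)),1)
    print('now',t.round(1),'w',round(s['gripper_width'],1),'t',round(s['time'],2),'F',s['ft_force'].round(1),'T',s['wrist_torque'].round(2),'rows',n,'err',(p-t).round(2))
    for i in range(n):
        rr=r@R.from_rotvec(dr*i/n).as_matrix(); print(i+1,'d',(rr.T@((p-t)/n)).round(1),'w',np.degrees(dr/n).round(2))
E
python3 -c "
from h import *
r,t,s=st(); np.save('r0.npy',r)
off=np.array([2.7,.3,0])
c=np.array([672.5,-44.2,0]); p=c-r@off; p[2]=t[2]; print(p)
plan2(t+[0,0,130],r)
d=r.T@(p-t); print(d)"
```

```text
[675.21608365 -44.15323482  81.43791774]
now [442.  184.4  81.4] w 19.6 t 3.8 F [ 0.2  0.6 -0.1] T [-0.01  0.01 -0.  ] rows 3 err [  0.   0. 130.]
1 d [ -0.4   0.1 -43.3] w [0. 0. 0.]
2 d [ -0.4   0.1 -43.3] w [0. 0. 0.]
3 d [ -0.4   0.1 -43.3] w [0. 0. 0.]
[-202.11672779 -256.42044918    1.59215132]
```

drive_tool --plan '[{"wx":0,"wy":0,"wz":0,"dx":0,"dy":0,"dz":-20,"grip":1},{"wx":0,"wy":0,"wz":0,"dx":0,"dy":0,"dz":-40,"grip":1},{"wx":0,"wy":0,"wz":0,"dx":0,"dy":0,"dz":-40,"grip":1},{"wx":0,"wy":0,"wz":0,"dx":-10,"dy":-12,"dz":-30,"grip":1},{"wx":0,"wy":0,"wz":0,"dx":-20,"dy":-24,"dz":0,"grip":1}]'

```text
time: 4.3
position: [471.9, 152.6, 215.0]
orientation: [0.002, -0.066, 0.998, 0.001]
ft_force: [1.0, -0.8, -1.9]
gripper_width: 19.4
```

```bash
python3 -c "
from h import *
r0=np.load('r0.npy')
plan2(np.array([675.2,-44.2,215]),r0,36)"
```

```text
now [471.9 152.6 215. ] w 19.4 t 4.3 F [ 1.  -0.8 -1.9] T [-0.04 -0.06 -0.  ] rows 8 err [ 2.0329e+02 -1.9684e+02  4.0000e-02]
1 d [-22.  -27.7   0. ] w [-0.   -0.04  0.03]
2 d [-22.  -27.7   0.1] w [-0.   -0.04  0.03]
3 d [-22.  -27.7   0.1] w [-0.   -0.04  0.03]
4 d [-22.  -27.7   0.1] w [-0.   -0.04  0.03]
5 d [-22.  -27.7   0.1] w [-0.   -0.04  0.03]
6 d [-22.  -27.7   0.1] w [-0.   -0.04  0.03]
7 d [-22.  -27.7   0.1] w [-0.   -0.04  0.03]
8 d [-22.1 -27.7   0.2] w [-0.   -0.04  0.03]
```

drive_tool --plan '[{"wx":0,"wy":0,"wz":0,"dx":-22,"dy":-28,"dz":0,"grip":1},{"wx":0,"wy":0,"wz":0,"dx":-22,"dy":-28,"dz":0,"grip":1},{"wx":0,"wy":0,"wz":0,"dx":-22,"dy":-28,"dz":0,"grip":1},{"wx":0,"wy":0,"wz":0,"dx":-22,"dy":-28,"dz":0,"grip":1},{"wx":0,"wy":0,"wz":0,"dx":-22,"dy":-28,"dz":0,"grip":1}]'

```text
time: 4.8
position: [603.6, 24.4, 217.0]
orientation: [0.003, -0.067, 0.998, 0.001]
ft_force: [1.5, -0.4, -1.0]
gripper_width: 19.4
```

drive_tool --plan '[{"wx":0,"wy":0,"wz":0,"dx":-22,"dy":-28,"dz":0,"grip":1},{"wx":0,"wy":0,"wz":0,"dx":-20,"dy":-24,"dz":0,"grip":1},{"wx":0,"wy":0,"wz":0,"dx":-10,"dy":-10,"dz":0,"grip":1},{"wx":0,"wy":0,"wz":0,"dx":0,"dy":0,"dz":0,"grip":1}]'

```text
time: 5.2
position: [667.4, -36.7, 214.7]
orientation: [0.002, -0.065, 0.998, 0.001]
ft_force: [0.4, 1.5, -0.1]
gripper_width: 19.6
```

```bash
python3 -c "
from h import *
r0=np.load('r0.npy')
plan2(np.array([675.2,-44.2,172]),r0,36)
c,im,d=snap('wrist','w4')
c,im,d=snap('scene','s4')"
```

```text
now [667.4 -36.7 214.7] w 19.6 t 5.2 F [ 0.4  1.5 -0.1] T [ 0.    0.04 -0.  ] rows 2 err [  7.81  -7.52 -42.67]
1 d [-3.3 -4.3 21.3] w [ 0.   -0.15  0.07]
2 d [-3.2 -4.3 21.4] w [ 0.   -0.15  0.07]
```

View pics/w4.png

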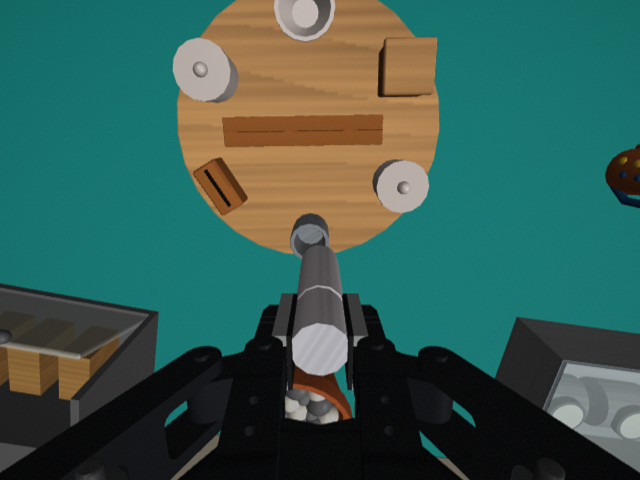

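View pics/s4.png

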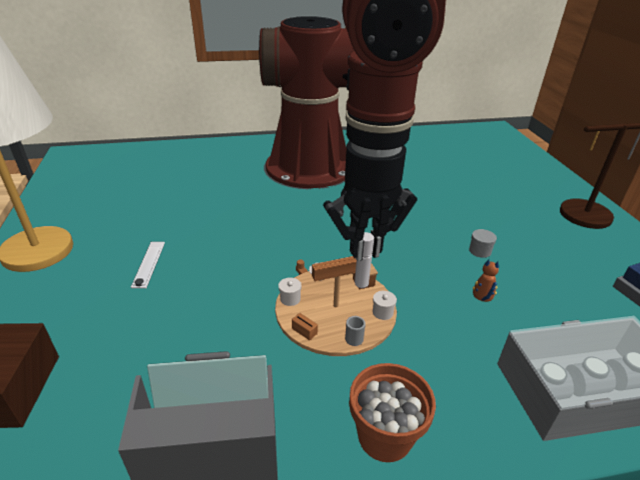

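The wrist view shows the cup mouth near (310,236), the held atomiser's top at (321,350), its foot near (318,250), and the handle above it. Next, a closer crop for the cup mouth and the foot.

```bash
python3 -c "
from h import *
cv2.imwrite('pics/c5.png',cv2.resize(cv2.imread('pics/w4.png')[205:305,260:380],None,fx=6,fy=6,interpolation=cv2.INTER_CUBIC))
c=load('w4');W=world(c,c['d'])
m=(W[:,:,2]>56)&(W[:,:,2]<70)&(np.hypot(W[:,:,0]-672,W[:,:,1]+44)<24)
P=W[m];v,u=np.nonzero(m);print(m.sum(),P.mean(0),np.percentile(P,[2,98],axis=0),u.min(),u.max(),v.min(),v.max())
"
```

```text
421 [670.7733455  -46.3355519   62.34827874] [[660.15166263 -58.65663701  56.39021041]
 [688.01554312 -29.08784365  64.6105422 ]] 290 328 221 258
```

View pics/c5.png

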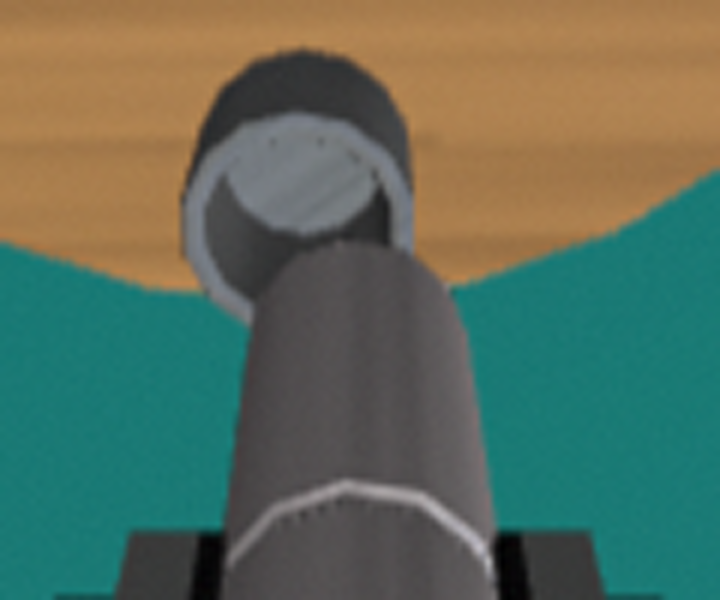

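```bash
cat >> h.py <<'E'
from scipy.optimize import least_squares
def circ(c,pts,z,rad,guess):
    P=np.array([ray(c,p,z)[:2] for p in pts])
    s=least_squares(lambda x:np.hypot(*(P-x).T)-rad,guess); return s.x,s.fun.round(2)
E
python3 -c "
from h import *
c=load('w4');pts=np.array([(183,230),(190,190),(215,150),(255,122),(297,113),(345,123),(385,155),(408,195),(412,225),(205,293),(240,322)])/6+[260,205]
print(circ(c,pts,64,16,[672,-44]))
r,t,s=st(); print(t)
pt=[(ray(c,p,t[2]+10.6)) for p in [(320.7,350)]]; print('top',pt,r.T@(pt[0]-t))
# foot robot-side edge
z=t[2]-81.4
e=ray(c,(260+345/6,205+243/6),z+0);print('foot edge',e,r.T@(e-t))
"
```

```text
(array([676.47243445, -42.89852677]), array([-0.51, -0.5 , -0.34, -0.01,  0.16,  0.02, -0.55, -0.72, -0.96,
       -0.52, -0.74]))
[665.9665782  -35.14102046 214.89554843]
top [array([664.76374861, -36.55006034, 225.49554843])] [  1.33686647  -1.21517379 -10.60793727]
foot edge [655.36247051 -39.23357643 133.49554843] [11.35909692 -2.85014694 81.35111366]
```

```bash
cat >> h.py <<'E'
def tool_from_cam(c):
    z=np.load('te.npz'); rc,tc=RT(c); r=rc@z['rct']; return r, tc+rc@z['tct']
E
python3 -c "
from h import *
c=ctrl.calibration('wrist'); r,t,s=st(); rc,tc=RT(c)
np.savez('te.npz',rct=rc.T@r,tct=rc.T@(t-tc)); print('cam in tool',r.T@(tc-t))
for fn in ('w3','w4'):
    c=load(fn); r,t=tool_from_cam(c); print(fn,t,r[:,2])
    h=r@[0,0,-10.7]; p=ray(c,(320.6,350),t[2]+10.7); print('top in tool',r.T@(p-t))
c=load('w4'); r,t=tool_from_cam(c)
e=ray(c,(260+345/6,205+243/6),t[2]-81.4); print('foot edge',r.T@(e-t))
cup=np.array([676.47,-42.9,64]); print('cup in tool',r.T@(cup-t))
c=ctrl.calibration('wrist'); print(tool_from_cam(c)[1],st()[1])
"
```

```text
cam in tool [ 7.57691610e+01  2.04956851e-02 -1.19988625e+02]
w3 [442.05658012 184.43526992  81.50213353] [ 0.00982485  0.00301061 -0.9999472 ]
top in tool [  2.43798689   0.4130675  -10.72454412]
w4 [667.36393449 -36.6428411  214.66645178] [ 0.00440075  0.00228592 -0.9999877 ]
top in tool [  2.42872957   0.41311706 -10.71075064]
foot edge [12.54246442 -1.14808437 81.34060066]
cup in tool [ -7.51353562  -7.64274452 150.6903693 ]
[665.9665782  -35.14102046 214.89554843] [665.9665782  -35.14102046 214.89554843]
```

```bash
cat >> h.py <<'E'
def tgt(cup,footz,off=(2.44,.35,81.4)):
    r0=np.load('r0.npy'); return np.array([cup[0],cup[1],footz])-r0@np.array(off), r0
E
python3 -c "
from h import *
p,r0=tgt((676.3,-43),92); print(p); plan2(p,r0,25)"
```

```text
[677.97436102 -43.27516388 173.41963461]
now [666.  -35.1 214.9] w 19.8 t 5.3 F [ 0.6 -0.3 -0.2] T [ 0.06  0.03 -0.02] rows 2 err [ 12.01  -8.13 -41.48]
1 d [-5.3 -4.9 20.7] w [ 0.02 -0.18  0.1 ]
2 d [-5.3 -4.9 20.8] w [ 0.02 -0.18  0.1 ]
```

drive_tool --plan '[{"wx":0,"wy":-0.2,"wz":0,"dx":-5.5,"dy":-5,"dz":21,"grip":1},{"wx":0,"wy":-0.2,"wz":0,"dx":-5.5,"dy":-5,"dz":21,"grip":1},{"wx":0,"wy":0,"wz":0,"dx":0,"dy":0,"dz":0,"grip":1},{"wx":0,"wy":0,"wz":0,"dx":0,"dy":0,"dz":0,"grip":1}]'

```text
time: 5.7
position: [676.0, -39.7, 173.7]
orientation: [0.005, -0.067, 0.998, 0.002]
ft_force: [0.8, 0.2, 1.6]
gripper_width: 20.0
```

```bash
python3 -c "
from h import *
p,r0=tgt((676.3,-43),92); print(p); plan2(p,r0,25)
c,im,d=snap('wrist','w5')
cv2.imwrite('pics/c6.png',cv2.resize(im[205:305,260:380,::-1],None,fx=6,fy=6,interpolation=cv2.INTER_CUBIC))
plan2(p,r0,25)"
```

```text
[677.97436102 -43.27516388 173.41963461]
now [676.  -39.7 173.7] w 20.0 t 5.7 F [0.8 0.2 1.6] T [-0.02  0.01 -0.01] rows 1 err [ 1.95 -3.54 -0.33]
1 d [-1.5 -3.8  0.3] w [0.09 0.04 0.41]
now [676.  -39.7 173.7] w 19.8 t 5.75 F [ 0.  -0.  -0.9] T [-0.   -0.04  0.01] rows 1 err [ 2.01 -3.61 -0.27]
1 d [-1.5 -3.8  0.3] w [0.09 0.03 0.41]
```

View pics/c6.png

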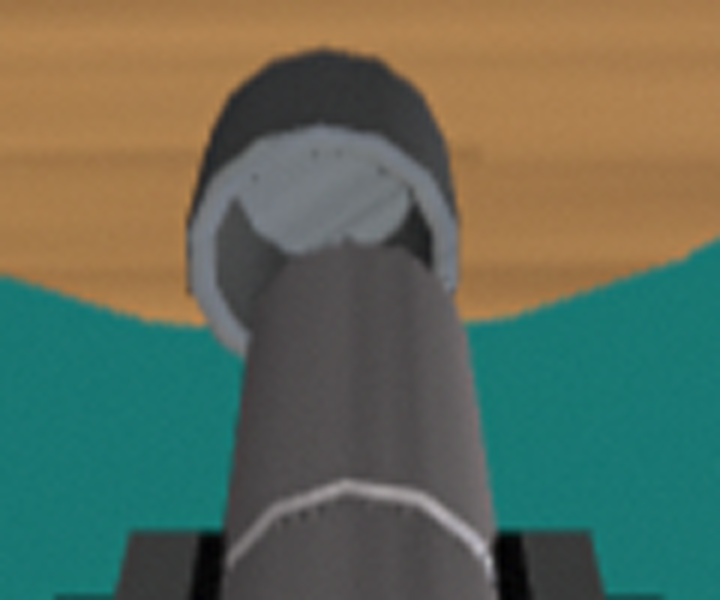

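```bash
python3 -c "
from h import *
c=load('w5');pts=np.array([(188,250),(240,155),(280,133),(325,126),(380,138),(425,170),(455,220),(460,245),(455,285),(200,298),(240,352)])/6+[260,205]
x,f=circ(c,pts,64,16,[672,-44]);print(x,f)
P=np.array([ray(c,p,64)[:2] for p in pts]);s=least_squares(lambda x:np.hypot(*(P-x[:2]).T)-x[2],[675,-43,16]);print(s.x)
r,t=tool_from_cam(c)
p,r0=tgt(x,92); plan2(p,r0,25)
W=world(c,c['d']);print(W[240:300:10,320].round(1), (r.T@(W[290,320]-t)))
"
```

```text
[676.1299433  -42.96412567] [-0.4  -0.32 -0.15 -0.15 -0.27 -0.45 -0.52 -0.58 -0.92 -1.01 -1.2 ]
[675.56524999 -43.07357658  15.27483365]
now [676.  -39.7 173.7] w 19.8 t 5.75 F [ 0.  -0.  -0.9] T [-0.   -0.04  0.01] rows 1 err [ 1.84 -3.57 -0.27]
1 d [-1.3 -3.8  0.3] w [0.09 0.03 0.41]
[[680.9 -38.1  26.8]
 [662.9 -41.  105. ]
 [662.6 -41.1 122. ]
 [662.4 -41.2 136.1]
 [662.4 -41.2 148.1]
 [662.7 -41.2 157.7]] [13.55063139  0.23961515 15.93635133]
```

```bash
python3 -c "
from h import *
c=load('w5');W=world(c,c['d']);r,t=RT(c); print('cam axis',-r[:,2],t)
for p in [(195,250),(330,133),(450,225),(450,250),(210,290),(255,150)]:
    u,v=260+p[0]/6,205+p[1]/6; print(p,W[int(v),int(u)].round(1))
for v in (212,216,220,224,225,226,227,228,230,235): print(v,W[v,314].round(1))
for u in range(288,300): print(u,W[246,u].round(1))
for u in range(330,342): print(u,W[246,u].round(1))
"
```

```text
cam axis [ 0.3046358   0.04451407 -0.95142815] [599.71951279 -50.44527569 292.91796927]
(195, 250) [676.6 -58.2  63.2]
(330, 133) [660.9 -44.4  64.3]
(450, 225) [669.9 -29.5  63. ]
(450, 250) [672.6 -29.1  63.5]
(210, 290) [681.6 -55.6  62.5]
(255, 150) [664.6 -52.8  62.7]
212 [660.  -45.7  23.6]
216 [659.9 -45.5  37.6]
220 [659.9 -45.4  49.6]
224 [660.1 -45.2  60.2]
225 [660.1 -45.2  62.5]
226 [660.5 -45.1  63.7]
227 [661.4 -45.   63. ]
228 [662.3 -44.9  62.1]
230 [673.5 -43.9  26.6]
235 [677.4 -43.3  27.1]
288 [690.1 -62.7  24.1]
289 [689.9 -61.9  24.4]
290 [690.  -61.1  24. ]
291 [676.8 -58.9  62.9]
292 [676.6 -58.2  63.2]
293 [676.5 -57.5  63.4]
294 [676.5 -56.8  63.1]
295 [676.6 -56.2  62.5]
296 [678.1 -55.6  57.7]
297 [680.4 -55.   50.4]
298 [681.5 -54.4  46.8]
299 [682.3 -53.7  44.1]
330 [677.9 -31.3  48.5]
331 [674.4 -31.5  59.1]
332 [673.1 -31.1  63. ]
333 [672.6 -30.5  64.1]
334 [673.1 -29.7  62.2]
335 [672.6 -29.1  63.5]
336 [672.8 -28.4  62.8]
337 [684.8 -23.9  24.6]
338 [685.  -23.   23.6]
339 [684.8 -22.2  23.7]
340 [685.  -21.3  22.7]
341 [684.4 -20.8  24.5]
```

```bash
python3 -c "
from h import *
p,r0=tgt((675.8,-43.1),72); print(p); plan2(p,r0,25)"
```

```text
[677.47436102 -43.37516388 153.41963461]
now [676.  -39.7 173.7] w 19.8 t 5.75 F [ 0.  -0.  -0.9] T [-0.   -0.04  0.01] rows 1 err [  1.51  -3.71 -20.27]
1 d [-0.8 -3.9 20.3] w [0.09 0.03 0.41]
```

drive_tool --plan '[{"wx":0.1,"wy":0,"wz":0.4,"dx":-1,"dy":-4,"dz":10,"grip":1}]'

```text
time: 5.85
position: [678.3, -42.9, 165.8]
orientation: [0.007, -0.064, 0.998, 0.001]
ft_force: [-0.4, 0.3, 0.0]
gripper_width: 19.9
```

```bash
python3 -c "
from h import *
p,r0=tgt((675.8,-43.1),72); print(p); plan2(p,r0,25)"
```

```text
[677.47436102 -43.37516388 153.41963461]
now [678.3 -42.9 165.8] w 19.9 t 5.85 F [-0.4  0.3  0. ] T [-0.04 -0.01  0.04] rows 1 err [ -0.87  -0.47 -12.42]
1 d [ 1.1 -0.4 12.4] w [-0.06  0.2   0.05]
```

drive_tool --plan '[{"wx":0,"wy":0.2,"wz":0,"dx":0.8,"dy":-0.4,"dz":11,"grip":1},{"wx":0,"wy":0,"wz":0,"dx":0,"dy":0,"dz":1,"grip":1}]'

```text
time: 6.05
position: [677.3, -43.4, 152.7]
orientation: [0.005, -0.064, 0.998, 0.001]
ft_force: [0.1, -0.3, -0.4]
gripper_width: 19.2
```

```bash
python3 -c "
from h import *
p,r0=tgt((675.8,-43.1),72); print(p); plan2(p,r0,25)
c,im,d=snap('wrist','w6')
cv2.imwrite('pics/c7.png',cv2.resize(im[205:305,260:380,::-1],None,fx=6,fy=6,interpolation=cv2.INTER_CUBIC))
plan2(p,r0,25)"
```

```text
[677.47436102 -43.37516388 153.41963461]
now [677.3 -43.4 152.7] w 19.2 t 6.05 F [ 0.1 -0.3 -0.4] T [-0.    0.04 -0.01] rows 1 err [0.12 0.   0.7 ]
1 d [-0.1 -0.  -0.7] w [-0.07 -0.03  0.04]
now [677.6 -43.4 153.2] w 19.7 t 6.1 F [ 0.  -0.3  0.6] T [ 0.05  0.   -0.04] rows 1 err [-0.11  0.05  0.22]
1 d [ 0.1  0.1 -0.2] w [-0.08  0.    0.04]
```

View pics/c7.png

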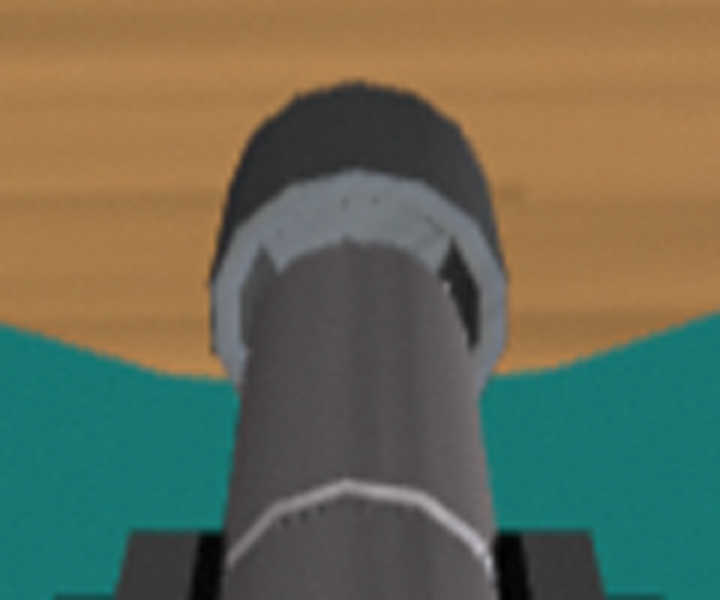

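```bash
python3 -c "
from h import *
c=load('w6');W=world(c,c['d']);r,t=tool_from_cam(c);T=(W-t)@r
for v in (221,224,227,230,232,234,236,238,240,243,246,250,255,260,270): print(v,T[v,320].round(1),W[v,320].round(1))
pts=np.array([(212,300),(238,228),(280,192),(360,170),(440,190),(480,225),(508,290),(505,335)])/6+[260,205]
x,f=circ(c,pts,64,15.8,[676,-43]);print(x,f)
"
```

```text
221 [ 18.6   0.4 118.4] [659.9 -45.2  34.2]
224 [ 18.4   0.4 110.7] [660.1 -45.2  41.9]
227 [ 18.5   0.4 102.2] [659.9 -45.2  50.4]
230 [18.5  0.4 94.9] [659.9 -45.2  57.7]
232 [18.3  0.4 90.9] [660.1 -45.2  61.7]
234 [17.6  0.4 88.8] [660.7 -45.1  63.8]
236 [16.1  0.4 89.5] [662.2 -44.9  63.1]
238 [  3.9   0.4 127.1] [674.7 -43.2  25.6]
240 [  2.4   0.4 127.1] [676.2 -43.   25.6]
243 [  0.3   0.4 126.4] [678.2 -42.8  26.3]
246 [14.3  0.3 74.8] [663.8 -44.7  77.8]
250 [14.5  0.3 66.7] [663.5 -44.8  85.9]
255 [14.   0.3 59.6] [664.  -44.8  93. ]
260 [14.3  0.3 50.9] [663.6 -44.8 101.7]
270 [14.1  0.3 37.5] [663.7 -44.8 115.2]
[675.89374686 -43.2068724 ] [-0.39 -0.06 -0.09 -0.02  0.14  0.05 -0.14 -0.46]
```

drive_tool --plan '[{"wx":0,"wy":0,"wz":0,"dx":-0.4,"dy":0.1,"dz":7,"grip":1},{"wx":0,"wy":0,"wz":0,"dx":0,"dy":0,"dz":7,"grip":1}]'

```text
time: 6.3
position: [678.9, -43.4, 139.6]
orientation: [0.006, -0.064, 0.998, 0.0]
ft_force: [-0.4, 0.8, -1.1]
gripper_width: 20.1
```

```bash
python3 -c "
from h import *
p,r0=tgt((676.2,-43.1),27); print(p); plan2(p,r0,25,n=1)"
```

```text
[677.87436102 -43.37516388 108.41963461]
now [678.9 -43.4 139.6] w 20.1 t 6.3 F [-0.4  0.8 -1.1] T [0.02 0.04 0.  ] rows 1 err [ -1.04   0.   -31.15]
1 d [ 1.4  0.1 31.1] w [-0.11  0.12  0.03]
```

drive_tool --plan '[{"wx":0,"wy":0.1,"wz":0,"dx":0.7,"dy":0,"dz":7,"grip":1},{"wx":0,"wy":0,"wz":0,"dx":0.5,"dy":0,"dz":7,"grip":1}]'

```text
time: 6.5
position: [677.9, -43.5, 124.2]
orientation: [0.005, -0.064, 0.998, 0.0]
ft_force: [-0.3, 0.1, -0.5]
gripper_width: 19.7
```

```bash
python3 -c "
from h import *
p,r0=tgt((676.2,-43.1),27); print(p); plan2(p,r0,25,n=1)
c,im,d=snap('wrist','w7')
c,im2,d=snap('scene','s7')
a=cv2.resize(im[180:305,245:395,::-1],None,fx=4,fy=4,interpolation=cv2.INTER_CUBIC);b=cv2.resize(im2[215:355,270:430,::-1],None,fx=4,fy=4,interpolation=cv2.INTER_CUBIC)
cv2.imwrite('pics/c8.png',a);cv2.imwrite('pics/c9.png',b)
plan2(p,r0,25,n=1)"
```

```text
[677.87436102 -43.37516388 108.41963461]
now [677.9 -43.5 124.2] w 19.7 t 6.5 F [-0.3  0.1 -0.5] T [ 0.03 -0.03  0.02] rows 1 err [  0.02   0.13 -15.81]
1 d [ 0.1  0.1 15.8] w [-0.11  0.01  0.04]
now [677.6 -43.4 123.6] w 19.8 t 6.6 F [ 0.9 -0.2 -1. ] T [ 0.03 -0.18 -0.04] rows 1 err [  0.31   0.05 -15.22]
1 d [-0.2  0.  15.2] w [-0.08 -0.03  0.03]
```

View pics/c8.png

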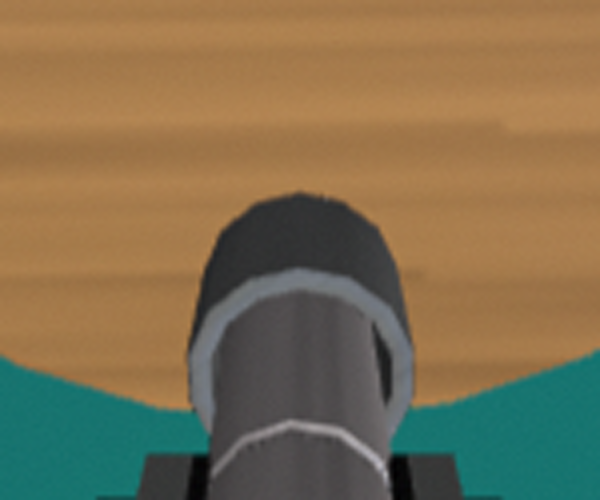

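View pics/c9.png

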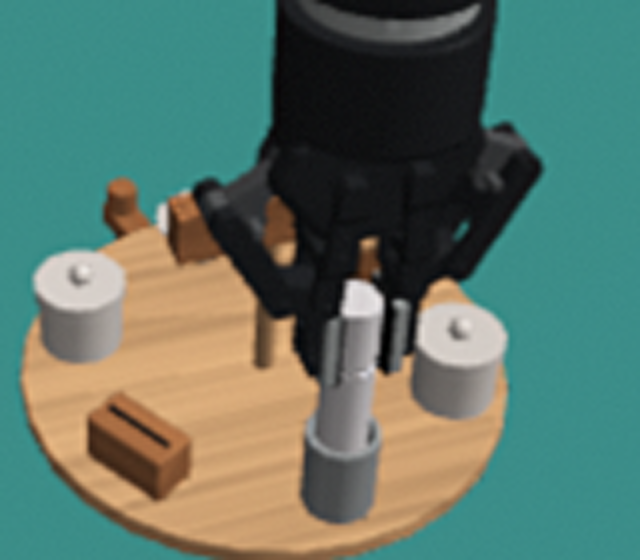

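The atomiser is well inside the ring, slightly towards its left wall in the wrist view. I'll nudge it right and carry on down.

drive_tool --plan '[{"wx":0,"wy":0,"wz":0,"dx":0.2,"dy":0.7,"dz":5,"grip":1},{"wx":0,"wy":0,"wz":0,"dx":0.3,"dy":0,"dz":4,"grip":1}]'

```text
time: 6.8
position: [677.5, -42.8, 114.7]
orientation: [0.005, -0.064, 0.998, 0.0]
ft_force: [0.1, -0.6, 0.6]
gripper_width: 19.3
```

```bash
python3 -c "
from h import *
p,r0=tgt((676.2,-42.6),27); print(p); plan2(p,r0,25,n=1)"
```

```text
[677.87436102 -42.87516388 108.41963461]
now [677.5 -42.8 114.7] w 19.3 t 6.8 F [ 0.1 -0.6  0.6] T [-0.02 -0.05  0.06] rows 1 err [ 0.36 -0.04 -6.26]
1 d [-0.3 -0.1  6.3] w [-0.1   0.03  0.03]
```

drive_tool --plan '[{"wx":0,"wy":0,"wz":0,"dx":0,"dy":0,"dz":3,"grip":1},{"wx":0,"wy":0,"wz":0,"dx":0,"dy":0,"dz":2,"grip":1}]'

```text
time: 7.0
position: [677.5, -42.8, 109.1]
orientation: [0.005, -0.064, 0.998, 0.0]
ft_force: [0.1, 0.3, -0.4]
gripper_width: 19.3
```

drive_tool --plan '[{"wx":0,"wy":0,"wz":0,"dx":0,"dy":0,"dz":1.5,"grip":1}]'

```text
time: 7.1
position: [677.5, -42.8, 107.5]
orientation: [0.005, -0.064, 0.998, 0.0]
ft_force: [0.7, -0.2, 2.3]
gripper_width: 19.9
```

drive_tool --plan '[{"wx":0,"wy":0,"wz":0,"dx":0,"dy":0,"dz":1.5,"grip":1}]'

```text
time: 7.2
position: [678.1, -42.9, 107.3]
orientation: [0.006, -0.064, 0.998, 0.0]
ft_force: [-4.2, -0.8, 19.2]
gripper_width: 19.4
```

The foot is on the floor: 19 N upward at the height expected for the cup's inner floor. Relaxing, then letting go.

drive_tool --plan '[{"wx":0,"wy":0,"wz":0,"dx":0,"dy":0,"dz":-0.3,"grip":1},{"wx":0,"wy":0,"wz":0,"dx":0,"dy":0,"dz":0,"grip":0.7},{"wx":0,"wy":0,"wz":0,"dx":0,"dy":0,"dz":0,"grip":0.5},{"wx":0,"wy":0,"wz":0,"dx":0,"dy":0,"dz":0,"grip":0.5},{"wx":0,"wy":0,"wz":0,"dx":0,"dy":0,"dz":0,"grip":0.5}]'

```text
time: 7.7
position: [678.3, -43.0, 108.2]
orientation: [0.006, -0.064, 0.998, -0.0]
ft_force: [-0.7, 0.6, 0.2]
gripper_width: 43.0
```

```bash
python3 -c "
from h import *
c,im,d=snap('wrist','w8')
c,im2,d=snap('scene','s8')
cv2.imwrite('pics/c10.png',np.hstack([cv2.resize(im[180:430,220:420,::-1],(400,500)),cv2.resize(im2[215:365,290:410,::-1],(400,500))]))
plan2(np.array([677,-43,230]),np.load('r0.npy'),45)"
```

```text
now [678.3 -43.  108.2] w 43.0 t 7.8 F [-0.9 -0.1  0.3] T [-0.04  0.09  0.03] rows 3 err [-1.2600e+00  1.0000e-02  1.2179e+02]
1 d [ -0.1   0.  -40.6] w [-0.05  0.05  0.01]
2 d [ -0.1   0.1 -40.6] w [-0.05  0.05  0.01]
3 d [ -0.    0.1 -40.6] w [-0.05  0.05  0.01]
```

View pics/c10.png

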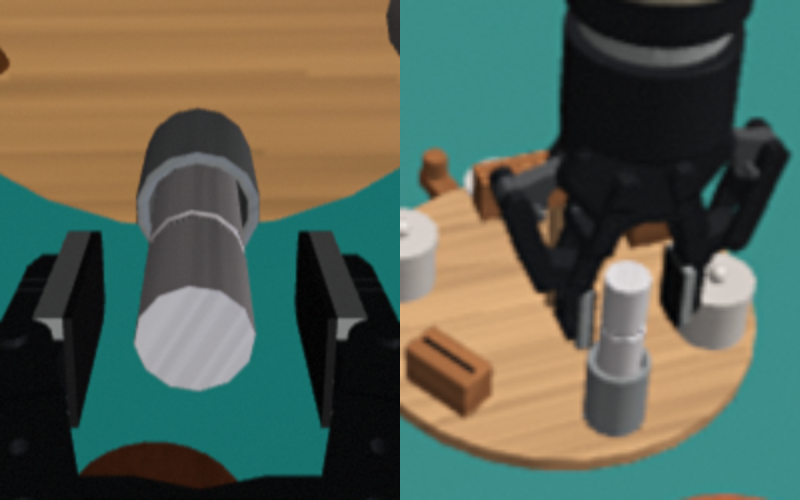

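The atomiser stands free in the cup. I'll lift clear, then rotate 91° while moving over the handle.

drive_tool --plan '[{"wx":0,"wy":0,"wz":0,"dx":0,"dy":0,"dz":-15,"grip":0.5},{"wx":0,"wy":0,"wz":0,"dx":0,"dy":0,"dz":-40,"grip":0.5},{"wx":0,"wy":0,"wz":0,"dx":0,"dy":0,"dz":-40,"grip":0.5},{"wx":0,"wy":0,"wz":0,"dx":0,"dy":0,"dz":-35,"grip":0.5},{"wx":0,"wy":0,"wz":0,"dx":0,"dy":0,"dz":0,"grip":0.5}]'

```text
time: 8.3
position: [675.2, -42.9, 240.7]
orientation: [0.004, -0.064, 0.998, 0.0]
ft_force: [0.6, -0.3, -0.9]
gripper_width: 42.6
```

```bash
python3 -c "
from h import *
plan(np.array([590,-56,240]),278.3,way=1)
c,im,d=snap('top','t9')
W=world(c,d)
m=(W[:,:,2]>100)&(W[:,:,2]<130)&(np.hypot(W[:,:,0]-672,W[:,:,1]+44)<22); 
if m.sum(): print(m.sum(),W[m].mean(0))
"
```

```text
now [675.2 -42.9 240.7] psi -172.64 w 42.6 t 8.3 F [ 0.6 -0.3 -0.9] q6 -0.3 rows 11
1 d [ 7.8 -0.2 -0. ] w [-0.01  0.47 -8.27]
2 d [7.8 0.9 0.1] w [ 0.    0.   -8.27]
3 d [7.6 2.  0.1] w [ 0.    0.   -8.27]
4 d [7.2 3.1 0.1] w [ 0.    0.   -8.27]
5 d [6.7 4.1 0.1] w [ 0.    0.   -8.27]
6 d [6.  5.  0.1] w [ 0.    0.   -8.27]
7 d [5.2 5.8 0.1] w [ 0.    0.   -8.27]
8 d [4.3 6.5 0.1] w [ 0.    0.   -8.27]
9 d [3.3 7.1 0.1] w [ 0.    0.   -8.27]
10 d [2.3 7.5 0.1] w [ 0.    0.   -8.27]
11 d [1.2 7.7 0.1] w [ 0.    0.   -8.27]
```

drive_tool --plan '[{"wx":0,"wy":0.4,"wz":-8.3,"dx":8,"dy":0,"dz":0,"grip":0.5},{"wx":0,"wy":0,"wz":-8.3,"dx":8,"dy":1,"dz":0,"grip":0.5},{"wx":0,"wy":0,"wz":-8.3,"dx":7.6,"dy":2,"dz":0,"grip":0.5},{"wx":0,"wy":0,"wz":-8.3,"dx":7,"dy":3,"dz":0,"grip":0.5},{"wx":0,"wy":0,"wz":-8.3,"dx":6.5,"dy":4,"dz":0,"grip":0.5}]'

```text
time: 8.85
position: [632.9, -48.5, 232.1]
orientation: [-0.004, -0.424, 0.906, 0.003]
ft_force: [-0.1, 0.3, -0.4]
gripper_width: 43.0
```

drive_tool --plan '[{"wx":0,"wy":0,"wz":-8.3,"dx":6,"dy":5,"dz":0,"grip":0.5},{"wx":0,"wy":0,"wz":-8.3,"dx":5,"dy":6,"dz":0,"grip":0.5},{"wx":0,"wy":0,"wz":-8.3,"dx":4,"dy":6.5,"dz":0,"grip":0.5},{"wx":0,"wy":0,"wz":-8.3,"dx":3,"dy":7,"dz":0,"grip":0.5},{"wx":0,"wy":0,"wz":-8.3,"dx":2,"dy":7.5,"dz":0,"grip":0.5}]'

```text
time: 9.35
position: [589.7, -54.3, 225.2]
orientation: [0.005, 0.726, -0.688, -0.008]
ft_force: [-0.1, -0.6, 0.3]
gripper_width: 42.3
```

```bash
python3 -c "
from h import *
plan(np.array([588.5,-56,220]),278.3,way=0)
c,im,d=snap('wrist','w10')
plan(np.array([588.5,-56,220]),278.3,way=0)
"
```

```text
now [589.7 -54.3 225.2] psi -86.90 w 42.3 t 9.35 F [-0.1 -0.6  0.3] q6 -1.84 rows 1
1 d [1.6 1.2 5.2] w [ 1.06  0.33 -5.2 ]
now [588.6 -54.3 225.1] psi -86.36 w 42.8 t 9.4 F [ 0.2 -0.6  0.8] q6 -1.85 rows 1
1 d [1.7 0.1 5.1] w [ 1.13  0.35 -4.65]
```

View pics/w10.png

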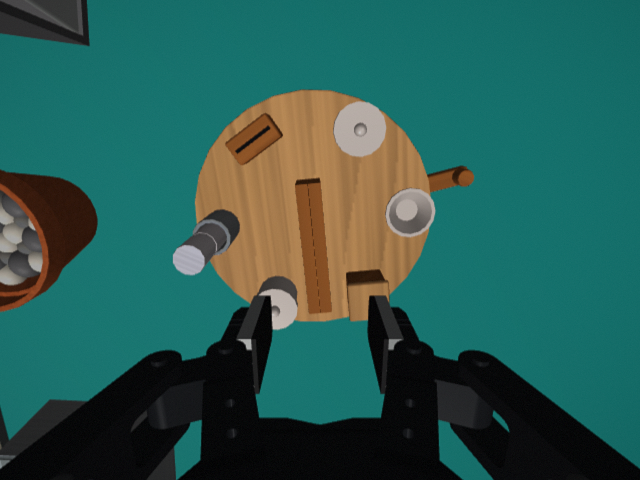

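The wrist view shows the pin top at (466,178), the handle from (308,182) to (320,310), and the atomiser in the cup with its top at (189,260).

```bash
python3 -c "
from h import *
im=cv2.imread('pics/w10.png')
cv2.imwrite('pics/c11.png',cv2.resize(im[155:235,380:480],None,fx=6,fy=6,interpolation=cv2.INTER_CUBIC))
cv2.imwrite('pics/c12.png',cv2.resize(im[170:320,260:370],None,fx=4,fy=4,interpolation=cv2.INTER_CUBIC))
c=load('w10');W=world(c,c['d'])
m=(W[:,:,2]>120)&(W[:,:,2]<129)&(np.hypot(W[:,:,0]-588,W[:,:,1]+56)<55);P=W[m][:,:2]
print(cv2.minAreaRect(P.astype(np.float32)),P.mean(0)); p=P-P.mean(0);w,v=np.linalg.eigh(p.T@p);print(v[:,1])
m=(W[:,:,2]>114)&(W[:,:,2]<124)&(np.hypot(W[:,:,0]-672,W[:,:,1]+44)<22);print('atom top',W[m].mean(0),m.sum())
m=(W[:,:,2]>20)&(W[:,:,2]<27)&(np.hypot(W[:,:,0]-588,W[:,:,1]+56)<113)
print(cv2.minEnclosingCircle(W[m][:,:2].astype(np.float32)))
"
```

```text
((591.9014282226562, -56.154727935791016), (16.029510498046875, 90.35328674316406), 8.2066650390625) [592.28683548 -59.11444721]
[-0.14274186  0.98975995]
atom top [675.60768551 -45.14375842 118.14918365] 831
((591.7967529296875, -56.353092193603516), 109.7637939453125)
```

View pics/c11.png

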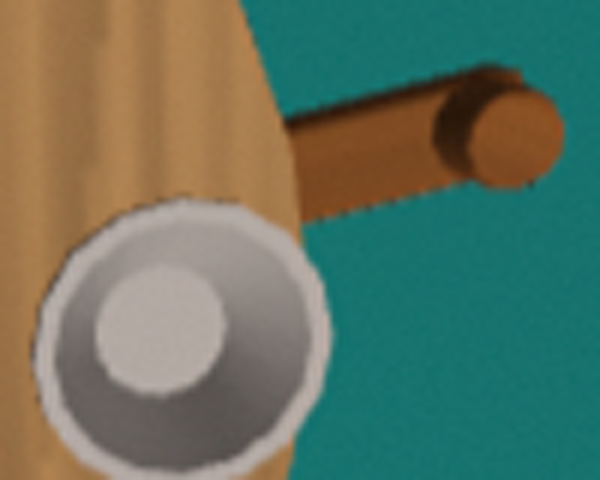

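View pics/c12.png

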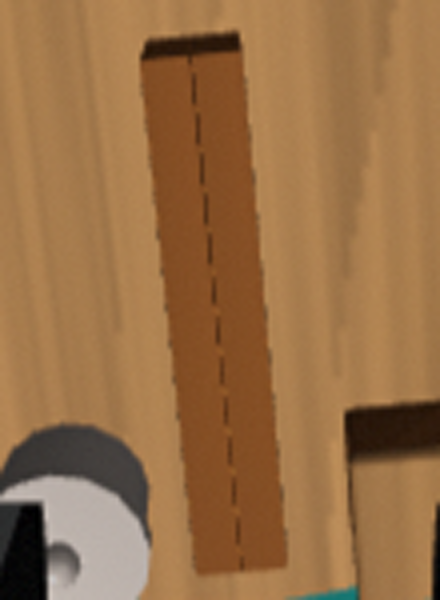

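```bash
python3 -c "
from h import *
c=load('w10');p=ray(c,(466.2,177.9),26); print(p)
for A in ((591.85,-56.2),(592,-56)):
  d=p[:2]-A; print(np.hypot(*d),np.degrees(np.arctan2(d[1],d[0])))
cv2.imwrite('pics/c13.png',cv2.resize(cv2.imread('pics/top0.png')[240:285,300:350],None,fx=12,fy=12,interpolation=cv2.INTER_CUBIC))
plan(np.array([591.9,-56.0,140]),278.25,way=0)
"
```

```text
[456.87111196 -99.18864923  26.        ]
141.65918318053414 -162.33414236866258
141.8628767700684 -162.27555988454264
now [588.6 -54.3 225.1] psi -86.36 w 42.8 t 9.4 F [ 0.2 -0.6  0.8] q6 -1.85 rows 2
1 d [ 1.2 -2.5 42.5] w [ 1.14  0.33 -2.3 ]
2 d [ 1.  -1.6 42.5] w [ 0.   0.  -2.3]
```

View pics/c13.png

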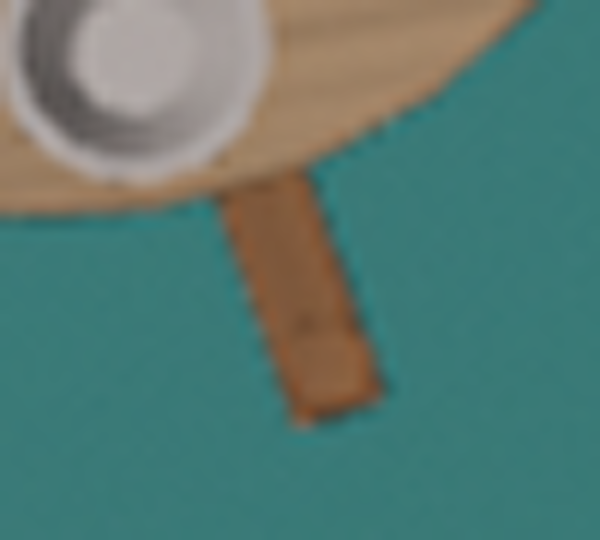

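drive_tool --plan '[{"wx":1,"wy":0.3,"wz":-2.3,"dx":1.2,"dy":-2.5,"dz":35,"grip":0.5},{"wx":0,"wy":0,"wz":-2.3,"dx":1,"dy":-1.5,"dz":30,"grip":0.5},{"wx":0,"wy":0,"wz":0,"dx":0,"dy":0,"dz":0,"grip":0.5}]'

```text
time: 9.7
position: [591.3, -56.0, 156.8]
orientation: [0.001, 0.754, -0.656, -0.001]
ft_force: [-0.8, 0.0, -0.6]
gripper_width: 42.8
```

```bash
python3 -c "
from h import *
c=load('top0');p=ray(c,(327.75,270.4),26); print(p)
for A in ((588.3,-56.5),(589.2,-56.4)):
  d=p[:2]-A; print(np.hypot(*d),np.degrees(np.arctan2(d[1],d[0])))
plan(np.array([591.9,-56.0,116]),278.25,way=0)
c,im,d=snap('wrist','w11')
plan(np.array([591.9,-56.0,116]),278.25,way=0)
"
```

```text
[ 453.71506565 -100.16276063   26.        ]
141.49042802078654 -162.02562443978906
142.37747945328576 -162.09911188269498
now [591.3 -56.  156.8] psi -82.05 w 42.8 t 9.7 F [-0.8  0.  -0.6] q6 -1.93 rows 1
1 d [ 0.1 -0.7 40.8] w [ 0.15  0.04 -0.3 ]
now [592.1 -56.1 158.7] psi -82.10 w 42.7 t 9.75 F [0.3 0.3 0.6] q6 -1.93 rows 1
1 d [-0.1  0.1 42.7] w [ 0.05  0.01 -0.35]
```

View pics/w11.png

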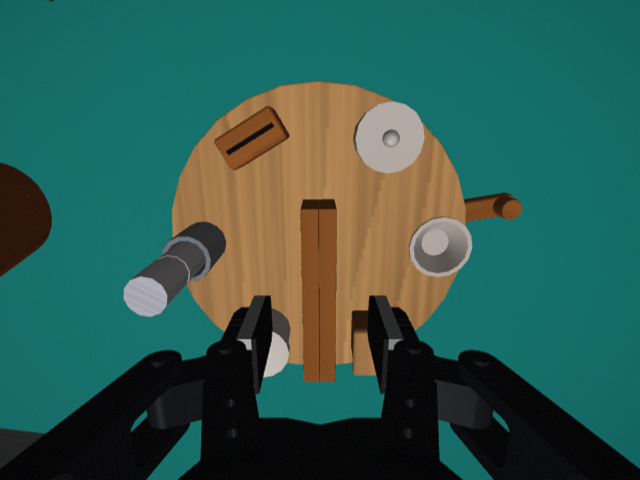

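The handle is centred and aligned between the jaws at (319,290). Descending onto it.

drive_tool --plan '[{"wx":0,"wy":0,"wz":-0.3,"dx":0,"dy":0.1,"dz":20,"grip":0.5},{"wx":0,"wy":0,"wz":0,"dx":0,"dy":0,"dz":19,"grip":0.5},{"wx":0,"wy":0,"wz":0,"dx":0,"dy":0,"dz":2,"grip":0.5}]'

```text
time: 10.05
position: [594.3, -56.4, 120.5]
orientation: [-0.001, 0.753, -0.658, 0.001]
ft_force: [-0.9, -0.9, -0.8]
gripper_width: 42.6
```

```bash
python3 -c "
from h import *
plan(np.array([591.9,-56.0,116]),278.25,way=0)"
```

```text
now [594.3 -56.4 120.5] psi -82.28 w 42.6 t 10.05 F [-0.9 -0.9 -0.8] q6 -1.92 rows 1
1 d [-0.7  2.4  4.5] w [-0.17 -0.07 -0.53]
```

drive_tool --plan '[{"wx":-0.2,"wy":0,"wz":-0.5,"dx":-0.7,"dy":2.4,"dz":4.5,"grip":0.5}]'

```text
time: 10.15
position: [592.9, -56.2, 117.4]
orientation: [0.0, 0.756, -0.655, 0.001]
ft_force: [1.1, -0.1, 1.0]
gripper_width: 43.0
```

```bash
python3 -c "
from h import *
plan(np.array([591.9,-56.0,116]),278.25,way=0)"
```

```text
now [592.9 -56.2 117.4] psi -81.85 w 43.0 t 10.15 F [ 1.1 -0.1  1. ] q6 -1.93 rows 1
1 d [-0.3  1.   1.4] w [-0.07 -0.11 -0.1 ]
```

Closing on the bar.

drive_tool --plan '[{"wx":0,"wy":0,"wz":0,"dx":-0.3,"dy":1,"dz":2,"grip":0.6},{"wx":0,"wy":0,"wz":0,"dx":0,"dy":0,"dz":0,"grip":0.8},{"wx":0,"wy":0,"wz":0,"dx":0,"dy":0,"dz":0,"grip":1},{"wx":0,"wy":0,"wz":0,"dx":0,"dy":0,"dz":0,"grip":1}]'

```text
time: 10.55
position: [591.6, -56.2, 117.2]
orientation: [0.0, 0.755, -0.656, 0.001]
ft_force: [2.7, 0.2, -9.5]
gripper_width: 15.1
```

```bash
python3 -c "
from h import *
plan(np.array([591.9,-56.0,116]),278.25,way=0);print(st()[2]['wrist_torque'],st()[2]['joint_pos'])
c,im,d=snap('wrist','w12')"
```

```text
now [591.6 -56.2 117.2] psi -81.95 w 15.1 t 10.55 F [ 2.7  0.2 -9.5] q6 -1.93 rows 1
1 d [-0.2 -0.3  1.2] w [-0.06 -0.15 -0.2 ]
[-0.01871501 -0.58376984 -0.03296529] [-0.21661959  0.52297877 -0.1720095   0.8738598  -0.00204753 -1.92797264]
```

View pics/w12.png

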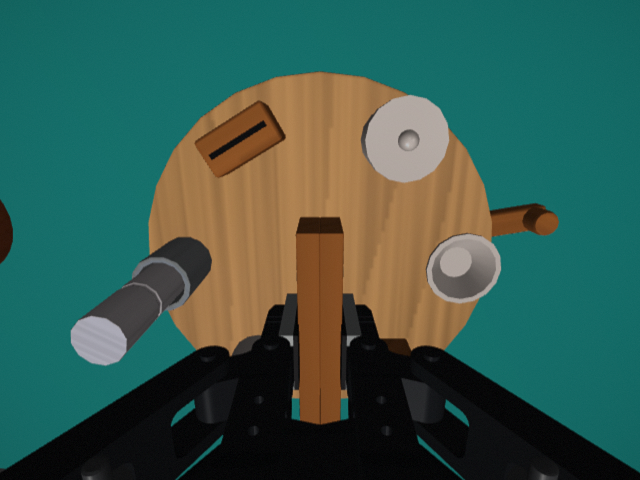

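The bar is held across its thickness, with the atomiser still standing in the cup. I'll start the clockwise turn with a trial call.

drive_tool --plan '[{"wx":0,"wy":0,"wz":3,"dx":0,"dy":0,"dz":0,"grip":1},{"wx":0,"wy":0,"wz":6,"dx":0,"dy":0,"dz":0,"grip":1},{"wx":0,"wy":0,"wz":6,"dx":0,"dy":0,"dz":0,"grip":1}]'

```text
time: 10.9
position: [591.6, -56.2, 117.2]
orientation: [-0.0, -0.66, 0.751, -0.001]
ft_force: [-1.0, -0.2, -4.1]
gripper_width: 15.6
```

```bash
python3 -c "
from h import *
plan(np.array([591.7,-56.1,117]),107.7,way=-1)" | head -6
```

```text
now [591.6 -56.2 117.2] psi -97.35 w 15.6 t 10.9 F [-1.  -0.2 -4.1] q6 -1.66 rows 19
1 d [-0. -0.  0.] w [-0.09 -0.12  8.16]
2 d [-0. -0.  0.] w [0.   0.   8.16]
3 d [-0. -0.  0.] w [0.   0.   8.16]
4 d [-0. -0.  0.] w [0.   0.   8.16]
5 d [-0. -0.  0.] w [0.   0.   8.16]
```

drive_tool --plan '[{"wx":0,"wy":0,"wz":6.5,"dx":0,"dy":0,"dz":0,"grip":1},{"wx":0,"wy":0,"wz":6.5,"dx":0,"dy":0,"dz":0,"grip":1},{"wx":0,"wy":0,"wz":6.5,"dx":0,"dy":0,"dz":0,"grip":1},{"wx":0,"wy":0,"wz":6.5,"dx":0,"dy":0,"dz":0,"grip":1},{"wx":0,"wy":0,"wz":6.5,"dx":0,"dy":0,"dz":0,"grip":1}]'

```text
time: 11.4
position: [591.6, -56.2, 117.2]
orientation: [-0.0, -0.413, 0.911, -0.001]
ft_force: [-0.1, -0.1, -3.5]
gripper_width: 15.2
```

```bash
python3 -c "
from h import *
plan(np.array([591.7,-56.1,117]),107.7,way=-1);print(st()[2]['wrist_torque'])" | head -2
```

```text
now [591.6 -56.2 117.2] psi -131.23 w 15.2 t 11.4 F [-0.1 -0.1 -3.5] q6 -1.07 rows 15
1 d [-0. -0.  0.] w [-0.12 -0.06  8.07]
```

Steady, with no side load. Carrying on.

drive_tool --plan '[{"wx":0,"wy":0,"wz":7,"dx":0,"dy":0,"dz":0,"grip":1},{"wx":0,"wy":0,"wz":7,"dx":0,"dy":0,"dz":0,"grip":1},{"wx":0,"wy":0,"wz":7,"dx":0,"dy":0,"dz":0,"grip":1},{"wx":0,"wy":0,"wz":7,"dx":0,"dy":0,"dz":0,"grip":1},{"wx":0,"wy":0,"wz":7,"dx":0,"dy":0,"dz":0,"grip":1}]'

```text
time: 11.9
position: [591.5, -56.1, 117.2]
orientation: [-0.0, -0.107, 0.994, -0.001]
ft_force: [0.3, -1.2, -3.0]
gripper_width: 15.1
```

drive_tool --plan '[{"wx":0,"wy":0,"wz":7,"dx":0,"dy":0,"dz":0,"grip":1},{"wx":0,"wy":0,"wz":7,"dx":0,"dy":0,"dz":0,"grip":1},{"wx":0,"wy":0,"wz":7,"dx":0,"dy":0,"dz":0,"grip":1},{"wx":0,"wy":0,"wz":7,"dx":0,"dy":0,"dz":0,"grip":1},{"wx":0,"wy":0,"wz":7,"dx":0,"dy":0,"dz":0,"grip":1}]'

```text
time: 12.4
position: [591.5, -56.0, 117.2]
orientation: [0.0, 0.21, 0.978, -0.001]
ft_force: [-0.1, -0.2, -3.2]
gripper_width: 14.9
```

```bash
python3 -c "
from h import *
plan(np.array([591.7,-56.1,117]),107.7,way=-1);print(st()[2]['wrist_torque'])" | head -2
```

```text
now [591.5 -56.  117.2] psi 155.77 w 14.9 t 12.4 F [-0.1 -0.2 -3.2] q6 0.21 rows 6
1 d [-0. -0.  0.] w [-0.1   0.03  8.01]
```

drive_tool --plan '[{"wx":0,"wy":0,"wz":7,"dx":0,"dy":0,"dz":0,"grip":1},{"wx":0,"wy":0,"wz":7,"dx":0,"dy":0,"dz":0,"grip":1},{"wx":0,"wy":0,"wz":7,"dx":0,"dy":0,"dz":0,"grip":1},{"wx":0,"wy":0,"wz":7,"dx":0,"dy":0,"dz":0,"grip":1},{"wx":0,"wy":0,"wz":7,"dx":0,"dy":0,"dz":0,"grip":1}]'

```text
time: 12.9
position: [591.6, -55.9, 117.3]
orientation: [0.0, 0.506, 0.863, -0.001]
ft_force: [0.2, -0.1, -3.7]
gripper_width: 15.0
```

drive_tool --plan '[{"wx":0,"wy":0,"wz":6,"dx":0,"dy":0,"dz":0,"grip":1},{"wx":0,"wy":0,"wz":2,"dx":0,"dy":0,"dz":0,"grip":1},{"wx":0,"wy":0,"wz":0,"dx":0,"dy":0,"dz":0,"grip":1}]'

```text
time: 13.2
position: [591.6, -55.9, 117.3]
orientation: [-0.0, 0.569, 0.822, -0.001]
ft_force: [-0.0, -0.8, -3.2]
gripper_width: 15.3
```

```bash
python3 -c "
from h import *
plan(np.array([591.7,-56.1,117]),107.7,way=0);print(st()[2]['wrist_torque'])
c,im,d=snap('wrist','w13')
c,im,d=snap('top','t13')"
```

```text
now [591.6 -55.9 117.3] psi 110.66 w 15.3 t 13.2 F [-0.  -0.8 -3.2] q6 0.99 rows 1
1 d [-0.2  0.   0.3] w [-0.07  0.04  2.96]
[ 0.04637447  0.18603746 -0.09254542]
```

View pics/w13.png

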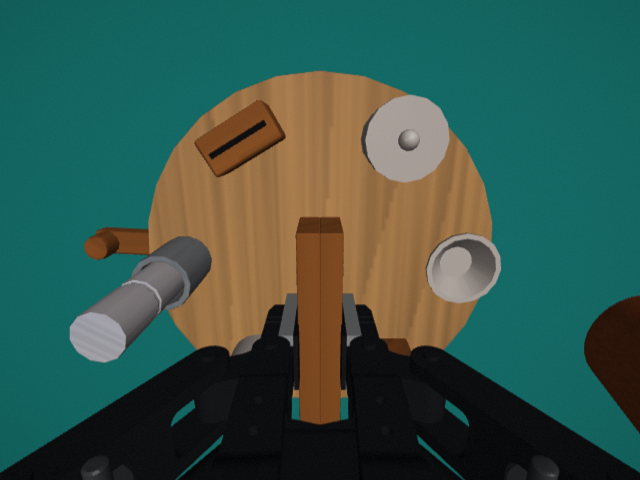

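View pics/t13.png

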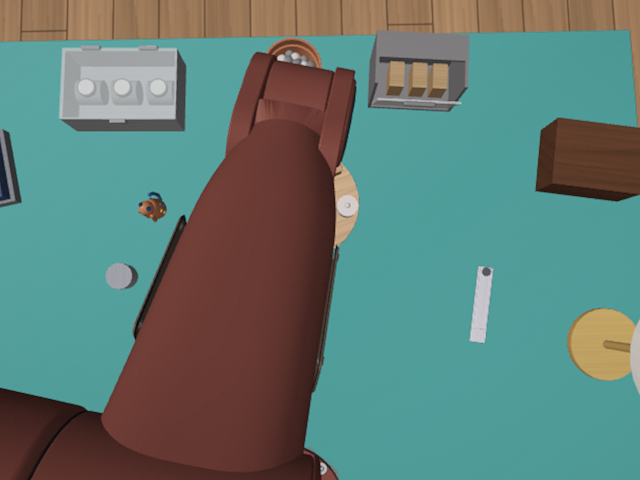

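The wrist view shows the pin at (97,245) and the atomiser in the cup with its top at (98,337); they are nearly in line. Measuring the residual angle in this picture.

```bash
cat > meas.py <<'E'
from h import *
def meas(fn,pin,show=True):
    c=load(fn);W=world(c,c['d']);r,t=tool_from_cam(c)
    m=(W[:,:,2]>19)&(W[:,:,2]<28)&(np.hypot(W[:,:,0]-591.7,W[:,:,1]+56)<114)
    D=W[m][:,:2].astype(np.float32); (x,y),rad=cv2.minEnclosingCircle(D); A=np.array([x,y])
    # handle dir from top face
    h=(W[:,:,2]>121)&(W[:,:,2]<129)&(np.hypot(W[:,:,0]-591.7,W[:,:,1]+56)<50); h[380:]=False
    im=cv2.imread(f'pics/{fn}.png'); 
    P=W[h][:,:2]; p=P-P.mean(0); w,v=np.linalg.eigh(p.T@p); a=np.degrees(np.arctan2(v[1,1],v[0,1]))%180
    # ring wall
    p3=ray(c,pin,26)[:2]; psi=np.degrees(np.arctan2(r[1,0],r[0,0]))
    print('deck',A,rad,'handle',P.mean(0),'bar ang',a,'-> cup dir',a+90,'tool psi',psi,'cup by psi',psi+90)
    for B in (A,np.array([591.65,-56.0])):
        d=p3-B; print('pin',p3,np.hypot(*d),np.degrees(np.arctan2(d[1],d[0]))%360)
E
python3 - <<'E'
from meas import *
meas('w13',(97,244))
im=cv2.imread('pics/w13.png')
cv2.imwrite('pics/c14.png',cv2.resize(im[215:375,60:220],None,fx=3.7,fy=3.7,interpolation=cv2.INTER_CUBIC))
E
```

```text
deck [591.77471924 -55.8045311 ] 110.20582580566406 handle [585.36636219 -39.03097211] bar ang 110.66753732580374 -> cup dir 200.66753732580372 tool psi 110.66103177313003 cup by psi 200.66103177313005
pin [457.93784717 -94.91230848] 139.4335919936374 196.28861644904256
pin [457.93784717 -94.91230848] 139.25913817447574 196.22581441412606
```

View pics/c14.png

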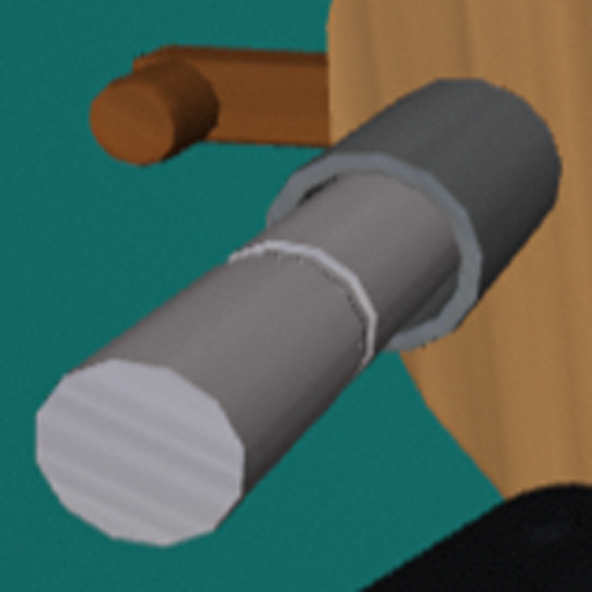

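Run:
```python
from meas import *
a=cv2.imread('pics/w13.png')[215:275,70:150]; b=cv2.imread('pics/w12.png')[190:250,490:570]
cv2.imwrite('pics/c15.png',np.vstack([cv2.resize(x,None,fx=5,fy=5,interpolation=cv2.INTER_CUBIC) for x in (a,b)]))
```

```text
(no output)
```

View pics/c15.png

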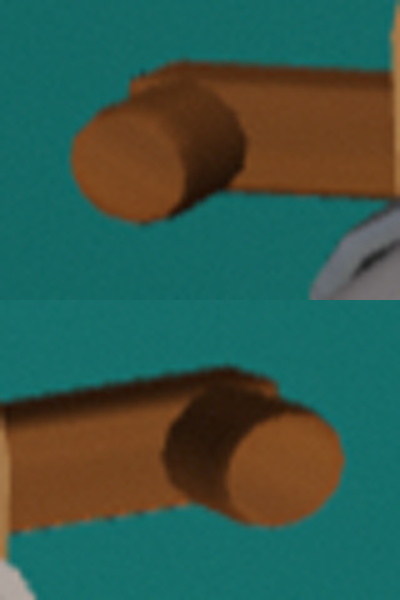

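Run:
```python
from meas import *
meas('w13',(96,247)); meas('w12',(547,222.8)); meas('w10',(466.2,177.9));
```

```text
deck [591.77471924 -55.8045311 ] 110.20582580566406 handle [585.36636219 -39.03097211] bar ang 110.66753732580374 -> cup dir 200.66753732580372 tool psi 110.66103177313003 cup by psi 200.66103177313005
pin [457.70089938 -97.10268691] 140.2901523484372 197.1201669377413
pin [457.70089938 -97.10268691] 140.11349838314547 197.05879023560098
deck [592.0869751  -56.21444321] 109.79473876953125 handle [594.32917099 -73.83123777] bar ang 98.12837393184144 -> cup dir 188.12837393184145 tool psi -81.94116001939662 cup by psi 8.05883998060338
pin [457.50418256 -99.84198309] 141.4775257167724 197.96107562822863
pin [457.50418256 -99.84198309] 141.1283806233125 198.0985997732686
deck [591.80749512 -56.38056564] 109.77674865722656 handle [592.27715557 -59.0356249 ] bar ang 98.21270806059265 -> cup dir 188.21270806059266 tool psi -86.89310703104965 cup by psi 3.1068929689503477
pin [456.87111196 -99.18864923] 141.5639767742852 197.60144342149718
pin [456.87111196 -99.18864923] 141.5295307836863 197.76757657624427
```

drive_tool --plan '[{"wx":0,"wy":0,"wz":2.2,"dx":0,"dy":0,"dz":0,"grip":1},{"wx":0,"wy":0,"wz":0,"dx":0,"dy":0,"dz":0,"grip":1}]'

```text
time: 13.5
position: [591.6, -55.9, 117.2]
orientation: [-0.0, 0.583, 0.812, -0.001]
ft_force: [-0.4, -0.8, -3.4]
gripper_width: 14.5
```

```bash
python3 -c "
from h import *
plan(np.array([591.6,-55.9,117]),107.6,way=0);print(st()[2]['wrist_torque'])"
```

```text
now [591.6 -55.9 117.2] psi 108.65 w 14.5 t 13.5 F [-0.4 -0.8 -3.4] q6 1.03 rows 1
1 d [0.  0.  0.2] w [-0.07  0.03  1.05]
[ 0.03275059  0.21285448 -0.06217144]
```

drive_tool --plan '[{"wx":0,"wy":0,"wz":1.1,"dx":0,"dy":0,"dz":0,"grip":1},{"wx":0,"wy":0,"wz":0.1,"dx":0,"dy":0,"dz":0,"grip":1}]'

```text
time: 13.7
position: [591.6, -55.9, 117.2]
orientation: [-0.0, 0.591, 0.807, -0.001]
ft_force: [-0.8, -0.9, -3.3]
gripper_width: 15.2
```

```bash
python3 -c "
from h import *
plan(np.array([591.6,-55.9,117]),107.6,way=0);print(st()[2]['wrist_torque'])
c,im,d=snap('wrist','w14')
c,im2,d=snap('scene','s14')
plan(np.array([591.6,-55.9,117]),107.6,way=0);print(st()[2]['wrist_torque'])
cv2.imwrite('pics/c16.png',cv2.resize(im[215:275,70:150,::-1],None,fx=5,fy=5,interpolation=cv2.INTER_CUBIC))"
```

```text
now [591.6 -55.9 117.2] psi 107.51 w 15.2 t 13.7 F [-0.8 -0.9 -3.3] q6 1.05 rows 1
1 d [0.  0.  0.2] w [-0.07  0.03 -0.09]
[ 0.03450326  0.1385128  -0.03490794]
now [591.6 -55.9 117.2] psi 107.54 w 15.2 t 13.8 F [ 0.3 -0.9 -3.5] q6 1.05 rows 1
1 d [0.  0.  0.2] w [-0.07  0.03 -0.06]
[0.05991429 0.18539995 0.00183751]
```

View pics/c16.png

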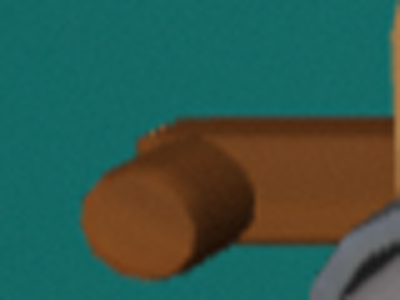

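View pics/s14.png

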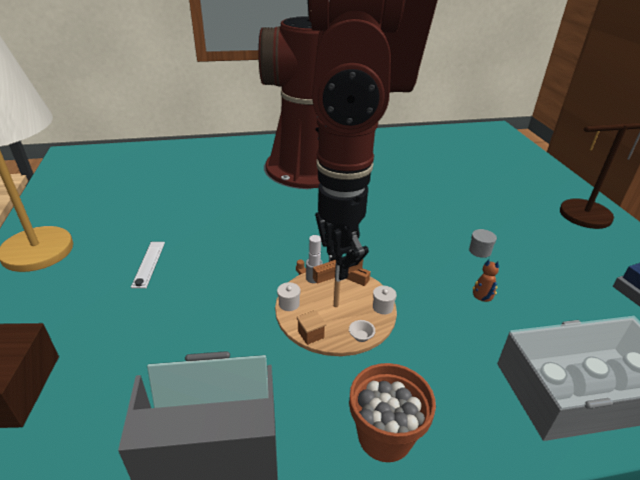

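Run:
```python
from meas import *
meas('w14',(97.7,258))
c=load('w14');W=world(c,c['d'])
m=(W[:,:,2]>113)&(W[:,:,2]<125)&(np.hypot(W[:,:,0]-511,W[:,:,1]+82)<25);P=W[m];print('atom top z',np.median(P[:,2]),len(P),P.mean(0))
a=cv2.imread('pics/top0.png').astype(int);b=cv2.imread('pics/t13.png').astype(int)
for n,(u0,u1,v0,v1) in dict(cat=(130,175,185,225),tin=(98,138,258,296),shoe=(465,500,260,348)).items():
    from_=lambda f:(lambda W:W[v0:v1,u0:u1][W[v0:v1,u0:u1,2]>5].mean(0).round(1))(world(load(f),load(f)['d']))
    print(n,from_('top0'),from_('t13'))
```

```text
deck [591.73181152 -55.58024216] 109.79654693603516 handle [586.29527945 -38.72745007] bar ang 107.47491373386174 -> cup dir 197.47491373386174 tool psi 107.51412476671288 cup by psi 197.51412476671288
pin [457.56014955 -96.71790093] 140.33653068586753 197.04578435805556
pin [457.56014955 -96.71790093] 140.13577504961515 196.89150679496387
atom top z 118.23698208609373 2626 [511.49020897 -80.87544388 117.83941638]
cat [582.8 235.1  44.8] [582.8 235.4  44.9]
tin [451.3 298.   37.4] [451.2 297.8  37.7]
shoe [ 388.9 -405.9    8. ] [ 389.2 -406.     8. ]
```

View pics/w14.png

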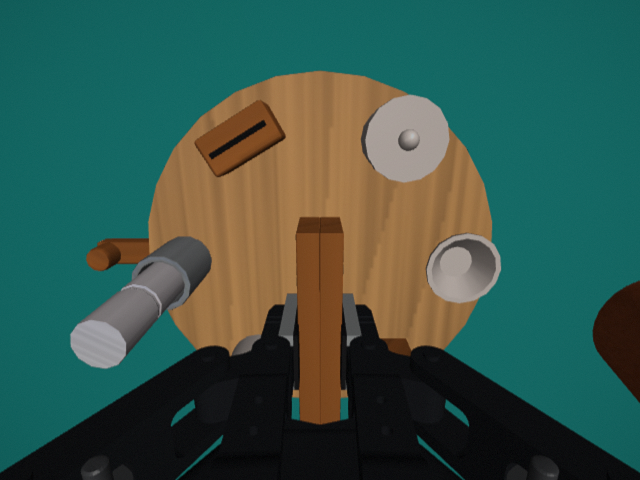

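```bash
python3 -c "
from h import *
s=st()[2];print(s['dq'].round(4),s['ft_force'].round(1),s['gripper_width'],s['time']);print(ctrl.job_done())"
```

```text
[ 0.0002  0.0004  0.001   0.0016 -0.0008  0.0008] [ 0.3 -0.9 -3.5] 15.197936962892427 13.8
the job is handed in; nothing more can be done
None
```

The atomiser is standing in the ring cup at the front of the caddy, in line with the pointer, and the gripper is still closed on the handle. I handed the job in at 13.8 s; no verdict was reported.

- **Placing:** I lowered the atomiser into the cup until it met the floor with 19 N at the expected height. I then let go and lifted clear.
- **Turning:** I gripped the bar across its thickness and turned the caddy about 170° clockwise. The force at the wrist stayed under about 5 N during the turn.

Last checks:
- **Seating:** the atomiser's top reads 118.2 mm high, against 119 mm if fully seated, so it is on the floor of the cup.
- **Alignment:** the cup points at 197.5°. The pointer measured between 197.0° and 198.0° in different views, and I aimed for the average of about 197.6°. The last view alone reads 197.0°, but the pointer's tongue looks square to the handle. I expect the error to be about half a degree or less.
- **Grip:** the gripper width reads 15.2 mm on the 16 mm bar, and the arm is at rest. It read about 2 mm low on the 22 mm atomiser too, and the grip did not slip.
- **Other objects:** the cat, tin and shoehorn are within 0.3 mm of their starting readings, checked just before the last 3° of the turn. The final picture from the scene camera shows them in place.

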